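# Start a warming run on the lab plate

### The arm

A 7-joint arm with a two-finger parallel gripper is mounted at the origin on the work surface. World frame = base frame: x ahead of the robot, y to its left, z up, the work surface at z = 0. Lengths are in m, angles in rad, forces in N, time in s.
With the tool pointing down it reaches from about 0.4 to 0.85 m from the base axis. Payload 4.5 kg.
Tool frame: the origin (TCP) lies at the very end of the fingers, on their centre line; the grasp point (between the pads) lies 19 mm behind it; z points along the fingers, y is the line along which they close (so a half turn about z gives the same grasp; the last joint's range is limited). The gripper opens to 88 mm and grips with 3 to 60 N. Pads are 18 mm wide; open, the fingers measure 123 mm over their backs; the gripper's body (75 mm by 187 mm) begins 45 mm behind the grasp point.
Start: joints at [1.187, 0.689, -0.195, 1.565, 0.157, 0.902, -0.215], TCP at [0.254, -0.571, 0.239] pointing down, gripper open.
Joint ranges: [-3.01, 3.01], [-0.46, 2.08], [-1.47, 1.51], [0.13, 2.56], [-1, 4.14], [0.04, 2.09], [-2.66, 2.66]. Speed limits (rad/s): [2.57, 2.57, 3.14, 3.14, 3.14, 3.14, 3.14].

### API

Orientations are given as a 3x3 rotation matrix whose columns are the frame's x, y, z axes.
In Python, from workcell import env gives the robot as it stands.
- The arm moves only by the tool servo_tool, never from a script. Its argument "increments" is a list of rows, each an object of numbers: "hand": the opening, from 0 (shut) to 1 (fully open); "dx", "dy", "dz": the shift along the tool's x, y, z each as a share of 0.2 m, from -1 to 1; "wx", "wy", "wz": the turn, a rotation vector about the tool's x, y, z each as a share of 90 degrees, from -1 to 1. A call has 1 to 20 rows; each row is the pose to reach, as a shift and turn from the pose commanded when the call began, along the tool's axes at that moment; what a row does not reach only later rows make up. A row lasts 1/10 s, in which the tool goes at most 50 mm and 8.59 degrees, less where a joint would pass 70% of its speed; a pose out of reach is approached as far as the arm can. A call with a number of a shift or a turn outside -1 to 1 is refused whole. A call with a gripper value outside its range is refused whole. The fingers move at their own pace and stop on an object; "force" is the grip in N (left out, the last holds). Time passes only in rows, so rows that repeat a pose let the fingers close. It gives the time, the measured TCP pose, the force, the opening and the grip force at its end, in the units of the state.
- env.observe(): the state, without advancing time (a new reading comes with each control period).
- env.grab_frame(name): name is "scene" or "side" or "wrist"; returns (picture, depth): 480x640x3 uint8, red, green, blue; 480x640 float32, m along the optical axis (not along the pixel's ray), 0 where there is no reading.
- env.camera_info(name): a dict with "K" (3x3 intrinsics, pixels), "position" and "attitude" of the camera in the world. Camera axes: x right, y up, looking along -z (the intrinsics and any distortion apply to the point x, -y, -z); pixel columns grow to the right and rows downward; lengths in m; the calibration is good to about 2 mm. A picture is of the moment at which its call begins: read the wrist's pose just before it. camera_info takes no time and is no camera call; for the wrist camera it gives the pose at the moment of the call.
- env.hand_in(): hands the job in; it is judged then, once.
The state is a dict: "t": time; "q": joint angles; "qvel": joint speeds; "joint_efforts": joint torques, N m; "tcp_pos": TCP position; "eef_rot": TCP orientation; "contact_force": force on the tool from outside, world axes, zero at the start; "torque": the same for the moment, N m; "grip_width": finger opening in m; "grip_force": force on a finger pad.
Only numpy, scipy, OpenCV 4.12 (cv2) and the standard library are available. Lean on these libraries where they do the work, as an engineer would, in place of code of your own. Each camera call takes 0.05 s, during which the arm holds its last target. There are 200 camera calls.

### The job

Start the warming run: stand every white bottle with a grey cap upright on the warming plate, slide the stirrer fader (short track) to its brass marker and the heat fader (long track) up to full, at its left-hand (+y) stop. Then, with the heat at full, pick up the infrared thermometer and point it at the middle of each bottle's cap with its lens about 10 cm away, tallest bottle first and then in order of height, holding it steady for at least one second on each. Lay the thermometer back on its rest, then slide the heat fader down to its own marker; leave the glass beaker and the measuring cylinder alone.

Things in the scene. Friction and masses are not known exactly. Their poses are not given: they have to be found in the camera images.
- bottle_a: the tallest of four sizes of round white plastic bottle with a grey screw cap and a paper band: 66 mm across, 105 mm tall over the cap. Origin: centre of its underside, z up through the cap. The cap, 29 mm across and 20 mm tall, can be gripped from above; it sits on a 10 mm neck. Low centre of mass. It may be absent.
- bottle_a_cap (a point): centre of the top of the cap of the tallest bottle (105 mm above its underside): the spot to take its temperature at
- bottle_b: the second tallest of four sizes of round white plastic bottle with a grey screw cap and a paper band: 60 mm across, 88 mm tall over the cap. Origin: centre of its underside, z up through the cap. The cap, 29 mm across and 20 mm tall, can be gripped from above; it sits on a 10 mm neck. Low centre of mass. It may be absent.
- bottle_b_cap (a point): centre of the top of the cap of the second tallest bottle (88 mm above its underside): the spot to take its temperature at
- bottle_c: the second shortest of four sizes of round white plastic bottle with a grey screw cap and a paper band: 52 mm across, 72 mm tall over the cap. Origin: centre of its underside, z up through the cap. The cap, 29 mm across and 20 mm tall, can be gripped from above; it sits on a 10 mm neck. Low centre of mass. It may be absent.
- bottle_c_cap (a point): centre of the top of the cap of the second shortest bottle (72 mm above its underside): the spot to take its temperature at
- bottle_d: the shortest of four sizes of round white plastic bottle with a grey screw cap and a paper band: 44 mm across, 57 mm tall over the cap. Origin: centre of its underside, z up through the cap. The cap, 29 mm across and 20 mm tall, can be gripped from above; it sits on a 10 mm neck. Low centre of mass. It may be absent.
- bottle_d_cap (a point): centre of the top of the cap of the shortest bottle (57 mm above its underside): the spot to take its temperature at
- plate: the warming and stirring plate, a slim slab with a flat metal top and a blue edge, fixed: 200 mm in x, 320 mm in y, top 12 mm above its origin, which is the centre of its underside on the bench. Room for all the bottles
- unit: the grey control unit with two faders, fixed: 170 mm in x, 200 mm in y, flat top 40 mm high. Origin: centre of its underside. Both tracks run along its y; the short stirrer track lies at its x = -40 mm (nearer the robot), the long heat track at its x = +40 mm
- stir (a joint): stirrer fader on the short (80 mm) track: 0 at the -y end of the unit (off), 0.08 m at the +y end; it stays where it is left and needs about 2 N to move
- stir_top (a point): top centre of the stirrer fader's black grip, 30 mm above the unit's top; the grip measures 20 mm across the track, 16 mm along it and is solid from 4 mm above the unit's top
- stir_mark: small brass marker beside the stirrer track, fixed, 13 mm across by 6 mm along the track, 5 mm tall, on the unit's top, 27.5 mm to the +x side of the track's line. Origin: centre of its underside; axes as the unit's. The fader is at the marker when both have the same y in the unit's frame
- heat (a joint): heat fader on the long (120 mm) track: 0 at the -y end of the unit (off), 0.12 m at the +y end stop (full heat); it stays where it is left and needs about 2 N to move
- heat_top (a point): top centre of the heat fader's black grip, 30 mm above the unit's top; the grip measures 28 mm across the track, 16 mm along it and is solid from 4 mm above the unit's top
- heat_mark: small brass marker beside the heat track (the keep-warm setting), like the other one, 27.5 mm to the +x side of the heat track's line; axes as the unit's
- thermometer: infrared thermometer, 140 g: a white bar 150 mm along its x, 26 mm wide, 26 mm tall, with a grey round nose (24 mm across) at the +x end bent 45 degrees down. Origin: centre of the bar's underside; z up. Take it from above across its width near the middle
- lens (a point): the lens at the end of the nose, 94.3 mm ahead of the bar's centre and 14.3 mm below its underside. Its x axis is the line of sight, 45 degrees down from the bar's x when the bar is level
- rest: the thermometer's grey rest, fixed: a 130 x 60 mm foot 6 mm thick, with two saddles at x = -42 and +42 mm, each 14 mm long, with seats 35 mm above its origin (centre of its underside) and cheeks 12 mm higher, 36 mm apart. The bar lies along the rest's x, its origin over the rest's, open between the saddles for the fingers
- beaker: empty glass beaker, 68 mm across, 90 mm tall, behind the plate; not part of the job. Origin: centre of its underside
- cylinder: measuring cylinder with a round blue foot, 60 mm across, 108 mm tall, behind the plate; not part of the job. Origin: centre of its underside
Things that resemble listed ones, but are neither listed nor needed, are in the scene too. Leave any orange or purple look-alike of the bottle_d alone. Of the things shaped like the thermometer, the white one is meant.

How it is judged:
By the outcome, as a careful person would: the job done as asked, in the order asked, and still so for the second after the job is handed in, with the robot touching nothing.
Of bottle_a, bottle_b, bottle_c, bottle_d only 3 to 4 are there at a start; the rules pass over those that are not, and their reading is None.
At some moment in a run one of bottle_a, bottle_b, bottle_c, bottle_d may be knocked a few centimetres aside while the robot is not near it.
It also fails if it takes over 208 s, if anything falls off the work surface, if the arm or the gripper's body presses on something with over 40 N, if the wrist force passes 120 N, or if a joint passes its speed limit or range.

## Working session

There is one attempt and no reset: what is moved stays moved. The work goes in short steps, Python scripts to look and compute and a tool call to move; the robot and the scene stay as the last step left them, time stands still between calls to the robot, and variables do not carry over. Pictures are saved under pics/ and viewed, at most 14 in all, crops included, and the job is handed in when it is done.

Besides the shell and the picture viewer there is one more tool, called after "Call:" as name(argument=value, ...) on one line, values as JSON. servo_tool: Moves the arm, as the interface text tells. Its arguments: {"type":"object","properties":{"increments":{"type":"array"},"force":{"type":"number"}},"required":["increments"]}

```bash
ls; mkdir -p pics
cat > h.py <<'E'
import numpy as np, cv2
from workcell import env
def shot(n,fn):
    ci=env.camera_info(n); p,d=env.grab_frame(n)
    cv2.imwrite(f'pics/{fn}.png',cv2.cvtColor(p,cv2.COLOR_RGB2BGR))
    np.savez(f'pics/{fn}.npz',d=d,p=p,K=ci['K'],pos=ci['position'],R=ci['attitude'])
    return ci
def load(fn): return np.load(f'pics/{fn}.npz')
def ray(z,u,v):
    K=z['K']; c=np.array([(u-K[0,2])/K[0,0],-(v-K[1,2])/K[1,1],-1]); return z['R']@c
def pt(z,u,v,r=1):
    u0,v0=int(round(u)),int(round(v)); w=z['d'][v0-r:v0+r+1,u0-r:u0+r+1]; w=w[w>0]
    return z['pos']+ray(z,u,v)*np.median(w) if len(w) else None
def atz(z,u,v,h):
    r=ray(z,u,v); return z['pos']+r*(h-z['pos'][2])/r[2]
def cloud(z):
    K=z['K']; v,u=np.mgrid[:480,:640]
    c=np.stack([(u-K[0,2])/K[0,0],-(v-K[1,2])/K[1,1],-np.ones(u.shape)],-1)*z['d'][...,None]
    return c@z['R'].T+z['pos']
def proj(z,P):
    c=(np.asarray(P)-z['pos'])@z['R']; K=z['K']
    return K[0,0]*c[...,0]/-c[...,2]+K[0,2], K[1,1]*c[...,1]/c[...,2]+K[1,2]
def st():
    s=env.observe(); print(s['t'],np.round(s['tcp_pos'],4),np.round(s['eef_rot'],3).tolist(),s['grip_width'],np.round(s['contact_force'],2)); return s
E
python3 - <<'E'
from h import *
for n in('scene','side','wrist'):
    c=shot(n,n+'0'); print(n,c)
s=st()
E
```

```text
pics
scene {'K': array([[448.54971334,   0.        , 318.49714504],
       [  0.        , 448.54971334, 237.87477267],
       [  0.        ,   0.        ,   1.        ]]), 'position': array([ 1.02041843, -0.70477575,  0.91408272]), 'attitude': array([[ 0.8175419 , -0.38517378,  0.42809625],
       [ 0.57559724,  0.56940041, -0.58691651],
       [-0.01769333,  0.72623986,  0.68721366]])}
side {'K': array([[469.29765025,   0.        , 325.46764516],
       [  0.        , 469.29765025, 226.1173769 ],
       [  0.        ,   0.        ,   1.        ]]), 'position': array([0.14806396, 0.48094003, 0.8295734 ]), 'attitude': array([[-0.79461965,  0.48401083, -0.36648756],
       [-0.60705623, -0.62559821,  0.49000981],
       [ 0.00789609,  0.61184998,  0.79093442]])}
wrist {'K': array([[411.74232475,   0.        , 320.72229136],
       [  0.        , 411.74232475, 241.56601779],
       [  0.        ,   0.        ,   1.        ]]), 'position': array([ 0.31781978, -0.54166548,  0.38365943]), 'attitude': array([[ 0.40485482,  0.87887757,  0.2523228 ],
       [-0.91437789,  0.38985091,  0.10922153],
       [-0.00237591, -0.27493725,  0.96145924]])}
0.15 [ 0.2534 -0.5708  0.2381] [[0.914, 0.406, -0.001], [0.406, -0.914, 0.001], [-0.0, -0.001, -1.0]] 0.0881557602644794 [-0.8   0.15  0.21]
```

View pics/scene0.png

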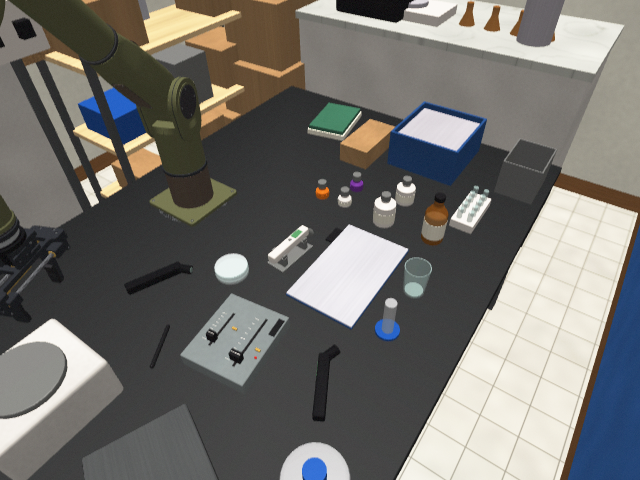

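View pics/side0.png

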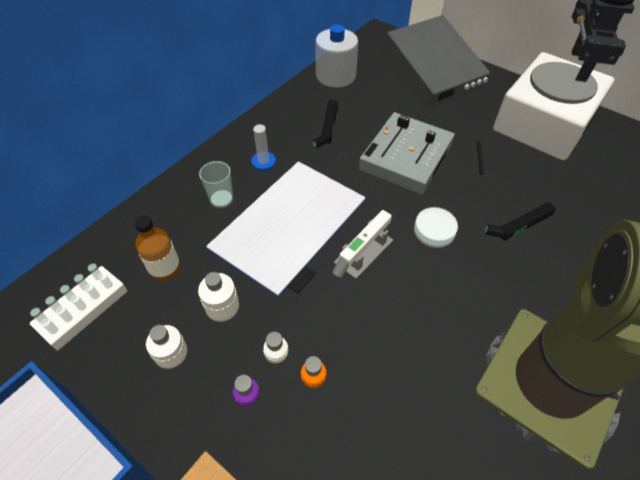

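Run:
```python
import cv2,numpy as np
S=cv2.imread('pics/scene0.png');D=cv2.imread('pics/side0.png')
def c(I,u,v,w,h,W,H): return cv2.resize(I[v:v+h,u:u+w],(W,H),interpolation=cv2.INTER_CUBIC)
m=np.vstack([np.hstack([c(S,180,290,100,75,400,300),c(D,355,112,100,75,400,300)]),np.hstack([c(S,255,215,100,75,400,300),c(D,315,205,100,75,400,300)])])
cv2.imwrite('pics/m1.png',m)
m=np.hstack([c(S,305,160,133,150,400,450),c(D,140,260,200,150,400,300) if 0 else c(D,140,260,133,150,400,450)])
cv2.imwrite('pics/m2.png',m)
from h import *
for n in('scene0','side0'):
    z=load(n);P=cloud(z);g=P[...,2]
    # bottles & plate: height mask info
    m=((g>0.03)&(g<.13)&(P[...,0]>.3)&(P[...,0]<.9)&(np.abs(P[...,1])<.6)).astype(np.uint8)
    k,l,s,ce=cv2.connectedComponentsWithStats(m)
    for i in range(1,k):
        if s[i,4]>40:
            q=P[l==i]; t=q[q[:,2]>np.percentile(q[:,2],97)-.006]
            print(n,s[i,:4],'top',np.round(np.percentile(q[:,2],97),4),'xy',np.round(np.median(t,0),4),np.round(q.min(0),3),np.round(q.max(0),3))
```

```text
scene0 [388 124  78  54] top 0.1283 xy [0.5608 0.5329 0.1273] [0.426 0.524 0.03 ] [0.671 0.6   0.13 ]
scene0 [345 127  42  35] top 0.0745 xy [0.3439 0.5256 0.0712] [0.3   0.449 0.03 ] [0.387 0.6   0.077]
scene0 [497 157  40  39] top 0.1202 xy [0.8481 0.5828 0.1182] [0.798 0.573 0.03 ] [0.9   0.6   0.124]
scene0 [353 172   9  13] top 0.0597 xy [0.4154 0.3448 0.0572] [0.402 0.329 0.03 ] [0.43  0.365 0.061]
scene0 [396 175  20  25] top 0.0897 xy [0.5783 0.3739 0.0884] [0.547 0.344 0.03 ] [0.609 0.406 0.094]
scene0 [318 179   9  12] top 0.0595 xy [0.3437 0.2479 0.0572] [0.328 0.233 0.03 ] [0.358 0.264 0.062]
scene0 [340 186  10  13] top 0.0611 xy [0.4251 0.2555 0.0582] [0.41  0.239 0.03 ] [0.441 0.27  0.062]
scene0 [451 186  40  41] top 0.068 xy [0.7883 0.4162 0.0655] [0.745 0.338 0.03 ] [0.815 0.499 0.07 ]
scene0 [373 191  23  30] top 0.1061 xy [0.5723 0.2475 0.1048] [0.54  0.215 0.03 ] [0.605 0.279 0.11 ]
scene0 [422 203  26  36] top 0.1258 xy [0.7301 0.25   0.1236] [0.695 0.225 0.03 ] [0.759 0.274 0.129]
scene0 [268 225  45  39] top 0.0641 xy [ 0.4275 -0.0348  0.0613] [ 0.397 -0.107  
[... 1860 characters left out ...]
[198 272  40  44] top 0.1064 xy [0.5705 0.2516 0.1054] [0.537 0.219 0.03 ] [0.604 0.285 0.108]
side0 [146 325  38  38] top 0.0898 xy [0.5767 0.377  0.0883] [0.547 0.347 0.03 ] [0.606 0.407 0.092]
side0 [266 332  17  21] top 0.0598 xy [0.4253 0.258  0.0574] [0.411 0.243 0.03 ] [0.439 0.271 0.061]
side0 [305 357  17  22] top 0.0595 xy [0.3426 0.2512 0.0574] [0.329 0.237 0.03 ] [0.357 0.265 0.061]
side0 [  0 363 153 117] top 0.1291 xy [0.5618 0.5373 0.1288] [0.429 0.531 0.03 ] [0.672 0.6   0.13 ]
side0 [235 375  19  23] top 0.0599 xy [0.4144 0.3468 0.0575] [0.4   0.332 0.03 ] [0.43  0.361 0.062]
side0 [181 452  55  28] top 0.0728 xy [0.3661 0.4707 0.0705] [0.323 0.456 0.067] [0.386 0.504 0.074]
```

View pics/m1.png

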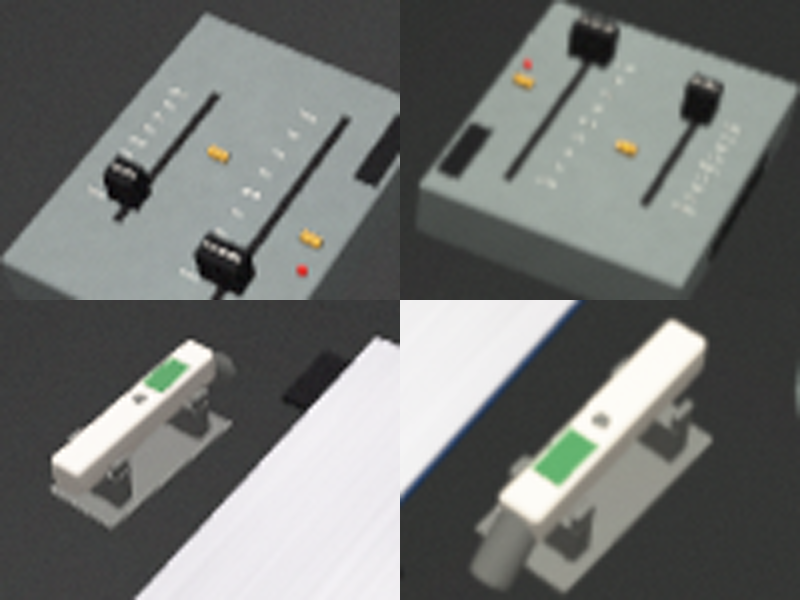

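View pics/m2.png

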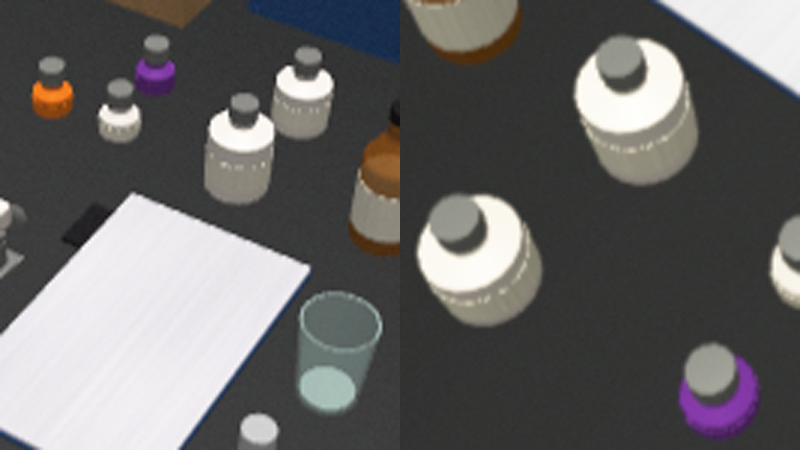

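```bash
cat > meas.py <<'E'
from h import *
def rect(q):
    r=cv2.minAreaRect(q[:,:2].astype(np.float32)*1000); return np.round(r[0],1),np.round(r[1],1),round(r[2],1)
def unit(n,fad=True):
    z=load(n);P=cloud(z);g=P[...,2];C=z['p'].astype(int)
    inu=(P[...,0]>.39)&(P[...,0]<.62)&(P[...,1]>-.46)&(P[...,1]<-.2)
    q=P[inu&(abs(g-.04)<.004)]; print(n,'unit',rect(q),np.median(q[:,2]))
    m=(inu&(C[...,0]-C[...,2]>80)&(C[...,1]>100)).astype(np.uint8)
    k,l,s,ce=cv2.connectedComponentsWithStats(m)
    for i in range(1,k):
        if s[i,4]>4: print(' gold',s[i,4],ce[i],np.round(np.median(P[l==i],0),4),'ray@.044',np.round(atz(z,*ce[i],.044)[:2],4))
    m=(inu&(g>.052)).astype(np.uint8); k,l,s,ce=cv2.connectedComponentsWithStats(m)
    for i in range(1,k):
        if s[i,4]>6:
            q=P[l==i]; t=q[q[:,2]>.063]; print(' fader',s[i,4],len(t),np.round(t.mean(0),4) if len(t) else '',rect(t) if len(t) else '', rect(q))
E
python3 - <<'E'
from meas import *
for n in('scene0','side0'):
    unit(n)
    z=load(n);P=cloud(z);g=P[...,2];C=z['p'].astype(int)
    inp=(P[...,0]>.47)&(P[...,0]<.78)&(P[...,1]>-.2)&(P[...,1]<.24)&(C.min(-1)>140)&(g>.002)&(g<.022)
    q=P[inp]; print(' plate',rect(q),np.median(q[:,2]))
    w=(P[...,0]>.38)&(P[...,0]<.47)&(P[...,1]>-.12)&(P[...,1]<.09)
    q=P[w&(g>.052)]; print(' bar',rect(q),np.percentile(q[:,2],[50,90]))
    q=P[w&(abs(g-.006)<.004)&(C.min(-1)>75)]; print(' foot',rect(q))
    q=P[w&(g>.012)&(P[...,1]>.05)]; print(' nose',np.round(q.mean(0),4),q.max(0))
E
```

```text
scene0 unit (array([ 505.3, -333. ]), array([172.4, 202.6]), 8.0) 0.0403643020316487
 gold 11 [234. 328.] [ 0.492  -0.3236  0.0453] ray@.044 [ 0.4912 -0.323 ]
 gold 14 [257.14285714 349.35714286] [ 0.5742 -0.3363  0.0451] ray@.044 [ 0.5738 -0.3361]
 fader 97 67 [ 0.4728 -0.3739  0.0694] (array([ 471.9, -372.8]), array([19.1, 16.3]), 1.3) (array([ 471.7, -373.5]), array([17.4, 20. ]), 87.2)
 fader 140 101 [ 0.5539 -0.3812  0.0694] (array([ 552.5, -380.4]), array([29. , 16.1]), 9.2) (array([ 553.3, -380.4]), array([29.4, 17.1]), 4.4)
 plate (array([640.5,  12. ]), array([279.2, 322.8]), 1.3) 0.012633688764543849
 bar (array([426.9, -31.3]), array([151.9,  29.4]), 88.8) [0.06075735 0.06351188]
 foot (array([432.8, -21.1]), array([152.5,  58.1]), 80.0)
 nose [0.437  0.0587 0.0324] [0.43953339 0.06755971 0.04793417]
side0 unit (array([ 505.6, -330.7]), array([170.8, 204. ]), 8.0) 0.04020025544374095
 gold 9 [385.55555556 131.88888889] [ 0.5743 -0.3346  0.0444] ray@.044 [ 0.5743 -0.3356]
 gold 10 [411.1 148.3] [ 0.4925 -0.3228  0.0446] ray@.044 [ 0.4926 -0.3234]
 fader 112 68 [ 0.5516 -0.3771  0.0687] (array([ 552. , -379.2]), array([27.3, 20. ]), 11.0) (array([ 552.1, -378.8]), array([28.3, 20.2]), 8.4)
 fader 84 53 [ 0.47   -0.3696  0.0686] (array([ 470.3, -370.9]), array([20.1, 16.7]), 12.3) (array([ 470.2, -370.4]), array([19.7, 19.2]), 7.0)
 plate (array([636. ,  23.2]), array([270.6, 354.3]), 1.5) 0.012377320031614736
 bar (array([425.9, -25.8]), array([157.8,  26.8]), 88.2) [0.06083664 0.06284874]
 foot (array([429.9, -39.3]), array([155.5,  73.3]), 86.5)
 nose [0.4267 0.06   0.0378] [0.44002449 0.07161919 0.05518891]
```

Call:
servo_tool(increments=[{"dx": 1,"dy": -0.47,"dz": 0.2,"wz": 0.177,"hand": 0.5},{"dx": 1,"dy": -0.47,"dz": 0.2,"wz": 0.177,"hand": 0.5},{"dx": 1,"dy": -0.47,"dz": 0.2,"wz": 0.177,"hand": 0.5},{"dx": 1,"dy": -0.47,"dz": 0.2,"wz": 0.177,"hand": 0.5},{"dx": 1,"dy": -0.47,"dz": 0.2,"wz": 0.177,"hand": 0.5},{"dx": 1,"dy": -0.47,"dz": 0.2,"wz": 0.177,"hand": 0.5},{"dx": 1,"dy": -0.47,"dz": 0.2,"wz": 0.177,"hand": 0.5}])

```text
schema error: expected keys hand, dx, dy, dz, wx, wy, wz
```

```bash
cat >> h.py <<'E'
def go(p,yaw=None,s=None):
    "row numbers to bring the TCP to p with the tool down and tool x at world yaw (deg)"
    from scipy.spatial.transform import Rotation as R
    s=s or env.observe(); M=s['eef_rot']; d=M.T@(np.asarray(p)-s['tcp_pos'])/.2
    out='d '+str(np.round(d,4))
    if yaw is not None:
        c,q=np.cos(np.radians(yaw)),np.sin(np.radians(yaw)); T=np.array([[c,q,0],[q,-c,0],[0,0,-1.]])
        out+=' w '+str(np.round(R.from_matrix(M.T@T).as_rotvec()/(np.pi/2),4))
    print(out)
E
python3 - <<'E'
from meas import *
st(); shot('wrist','w1'); unit('w1'); go([.471,-.372,.10],8)
z=load('side0')
for n,c in (('scene0',[(349.3,225),(408.3,249.3),(355,325),(288,292)]),('side0',[(300,163),(364,200),(280,293),(208,244)])):
    z=load(n); print(n,[np.round(atz(z,*x,.012)[:2],3).tolist() for x in c])
E
```

```text
0.15 [ 0.2534 -0.5708  0.2381] [[0.914, 0.406, -0.001], [0.406, -0.914, 0.001], [-0.0, -0.001, -1.0]] 0.0881557602644794 [-0.8   0.15  0.21]
w1 unit (array([0., 0.]), array([0., 0.]), 0.0) nan
d [ 1.3979 -0.4668  0.6915] w [-7.000e-04  1.000e-04  1.771e-01]
scene0 [[0.503, 0.164], [0.697, 0.17], [0.709, -0.136], [0.511, -0.146]]
side0 [[0.695, -0.143], [0.503, -0.14], [0.496, 0.163], [0.696, 0.166]]
  return _methods._mean(a, axis=axis, dtype=dtype,
  ret = ret.dtype.type(ret / rcount)
```

Call:
servo_tool(increments=[{"dx": 1,"dy": -0.47,"dz": 0.2,"wx": 0,"wy": 0,"wz": 0.177,"hand": 0.5},{"dx": 1,"dy": -0.47,"dz": 0.2,"wx": 0,"wy": 0,"wz": 0.177,"hand": 0.5},{"dx": 1,"dy": -0.47,"dz": 0.2,"wx": 0,"wy": 0,"wz": 0.177,"hand": 0.5},{"dx": 1,"dy": -0.47,"dz": 0.2,"wx": 0,"wy": 0,"wz": 0.177,"hand": 0.5},{"dx": 1,"dy": -0.47,"dz": 0.2,"wx": 0,"wy": 0,"wz": 0.177,"hand": 0.5},{"dx": 1,"dy": -0.47,"dz": 0.2,"wx": 0,"wy": 0,"wz": 0.177,"hand": 0.5},{"dx": 1,"dy": -0.47,"dz": 0.2,"wx": 0,"wy": 0,"wz": 0.177,"hand": 0.5}])

```text
t: 0.9
tcp_pos: [0.3981, -0.4044, 0.1987]
eef_rot: [[0.99, 0.14, -0.001], [0.14, -0.99, -0.0], [-0.001, 0.0, -1.0]]
contact_force: [-0.8, -1.4, 0.4]
grip_width: 0.0444
grip_force: 0.0
```

Run:
```python
from meas import *
st(); shot('wrist','w1'); unit('w1'); go([.471,-.372,.10],8)
```

```text
0.9 [ 0.3981 -0.4044  0.1987] [[0.99, 0.14, -0.001], [0.14, -0.99, -0.0], [-0.001, 0.0, -1.0]] 0.04441538038609698 [-0.77 -1.44  0.37]
w1 unit (array([ 479.5, -336.8]), array([118.6, 200. ]), 7.9) 0.039707870579697546
 gold 174 [222.70689655  73.59195402] [ 0.4908 -0.3234  0.0445] ray@.044 [ 0.4909 -0.3233]
 gold 130 [467.73846154 356.67692308] [ 0.429  -0.4281  0.2737] ray@.044 [ 0.3017 -0.5395]
 gold 652 [156.69631902 392.28680982] [ 0.4196 -0.3715  0.2822] ray@.044 [ 0.2316 -0.2865]
 gold 773 [483.48253558 393.18887451] [ 0.4273 -0.4287  0.2819] ray@.044 [ 0.2693 -0.561 ]
 gold 21 [174.80952381 362.0952381 ] [ 0.4195 -0.3717  0.2734] ray@.044 [ 0.2629 -0.3004]
 gold 11 [467.27272727 409.72727273] [ 0.4186 -0.4296  0.2757] ray@.044 [ 0.2513 -0.5513]
 gold 7 [169. 413.] [ 0.4116 -0.3726  0.2782] ray@.044 [ 0.2122 -0.2976]
 gold 5 [468.4 414.8] [ 0.4182 -0.4296  0.2768] ray@.044 [ 0.2464 -0.5535]
 gold 13 [483.15384615 450.76923077] [ 0.419  -0.4285  0.2868] ray@.044 [ 0.2113 -0.5754]
 gold 29 [508.89655172 448.06896552] [ 0.4203 -0.4327  0.2871] ray@.044 [ 0.2173 -0.5973]
 gold 12 [
[... 1485 characters left out ...]
.] [ 0.4222 -0.447   0.2899] ray@.044 [ 0.2156 -0.6862]
 gold 13 [621. 461.] [ 0.4225 -0.4496  0.2897] ray@.044 [ 0.2176 -0.7004]
 gold 11 [634. 461.] [ 0.4224 -0.4517  0.2894] ray@.044 [ 0.2192 -0.7119]
 fader 179 59 [ 0.5382 -0.3825  0.0654] (array([ 538.3, -382.2]), array([ 1.2, 14.6]), 8.1) (array([ 538.8, -382.4]), array([ 2.4, 15.8]), 10.4)
 fader 834 828 [ 0.4703 -0.3735  0.0714] (array([ 471. , -379.1]), array([19.7, 28.3]), 8.2) (array([ 471. , -379.1]), array([19.7, 28.3]), 8.2)
 fader 88186 88186 [ 0.4209 -0.4005  0.2781] (array([ 421.4, -399.2]), array([97.2, 78.1]), 63.1) (array([ 421.4, -399.2]), array([97.2, 78.1]), 63.1)
d [ 0.3892 -0.1158  0.4936] w [ 0.0007  0.0007 -0.001 ]
```

View pics/w1.png

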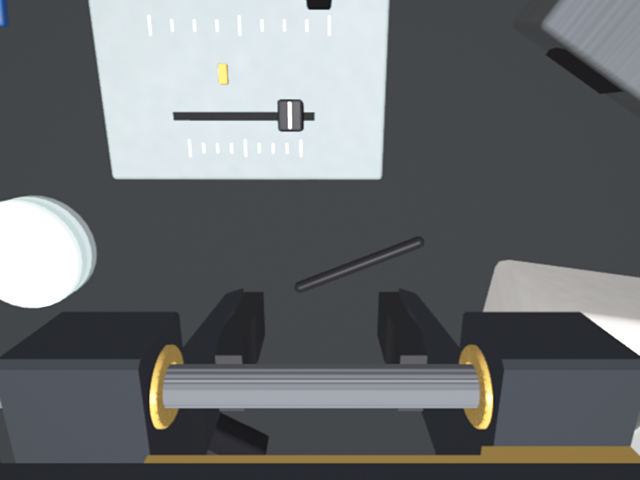

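Call:
servo_tool(force=10, increments=[{"dx": 0.388,"dy": -0.112,"dz": 0.45,"wx": 0,"wy": 0,"wz": 0,"hand": 0.5},{"dx": 0.388,"dy": -0.112,"dz": 0.45,"wx": 0,"wy": 0,"wz": 0,"hand": 0.5},{"dx": 0.388,"dy": -0.112,"dz": 0.45,"wx": 0,"wy": 0,"wz": 0,"hand": 0.5},{"dx": 0.388,"dy": -0.112,"dz": 0.45,"wx": 0,"wy": 0,"wz": 0,"hand": 0.5},{"dx": 0.388,"dy": -0.112,"dz": 0.75,"wx": 0,"wy": 0,"wz": 0,"hand": 0.5},{"dx": 0.388,"dy": -0.112,"dz": 0.75,"wx": 0,"wy": 0,"wz": 0,"hand": 0.5},{"dx": 0.388,"dy": -0.112,"dz": 0.75,"wx": 0,"wy": 0,"wz": 0,"hand": 0.5},{"dx": 0.388,"dy": -0.112,"dz": 0.75,"wx": 0,"wy": 0,"wz": 0,"hand": 0},{"dx": 0.388,"dy": -0.112,"dz": 0.75,"wx": 0,"wy": 0,"wz": 0,"hand": 0},{"dx": 0.388,"dy": -0.112,"dz": 0.75,"wx": 0,"wy": 0,"wz": 0,"hand": 0},{"dx": 0.388,"dy": -0.112,"dz": 0.75,"wx": 0,"wy": 0,"wz": 0,"hand": 0},{"dx": 0.388,"dy": -0.112,"dz": 0.75,"wx": 0,"wy": 0,"wz": 0,"hand": 0},{"dx": 0.388,"dy": -0.112,"dz": 0.75,"wx": 0,"wy": 0,"wz": 0,"hand": 0}])

```text
t: 2.25
tcp_pos: [0.4727, -0.3721, 0.0501]
eef_rot: [[0.99, 0.139, 0.002], [0.139, -0.99, -0.002], [0.002, 0.002, -1.0]]
contact_force: [-0.5, -0.9, 7.1]
grip_width: 0.0162
grip_force: 10.0
```

Run:
```python
from meas import *
st(); z=shot('wrist','w2'); z=load('w2');P=cloud(z);C=z['p'].astype(int)
m=((C[...,0]-C[...,2]>80)&(abs(P[...,2]-.044)<.01)).astype(np.uint8)
k,l,s,ce=cv2.connectedComponentsWithStats(m)
for i in range(1,k):
    if s[i,4]>20: print(s[i,4],ce[i],np.round(atz(z,*ce[i],.044),4))
```

```text
2.25 [ 0.4727 -0.3721  0.0501] [[0.99, 0.139, 0.002], [0.139, -0.99, -0.002], [0.002, 0.002, -1.0]] 0.016241312875309548 [-0.48 -0.9   7.06]
647 [257.6553323   18.34621329] [ 0.5729 -0.3361  0.044 ]
153 [311.68627451   4.07843137] [ 0.5796 -0.3534  0.044 ]
473 [203.12684989 246.44397463] [ 0.4913 -0.323   0.044 ]
```

View pics/w2.png

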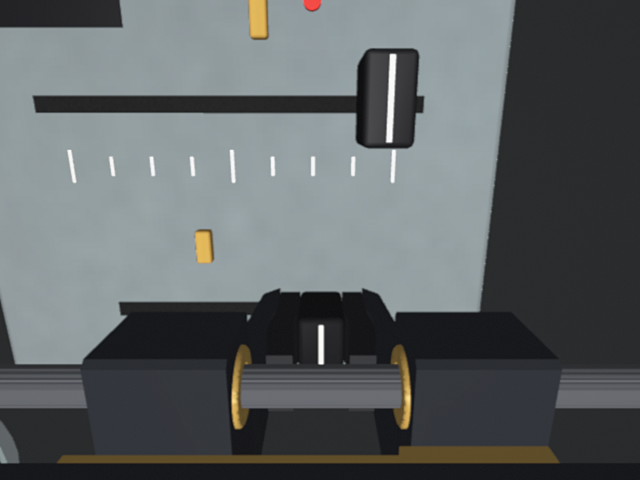

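Call:
servo_tool(increments=[{"dx": 0,"dy": -0.06,"dz": 0,"wx": 0,"wy": 0,"wz": 0,"hand": 0},{"dx": 0,"dy": -0.12,"dz": 0,"wx": 0,"wy": 0,"wz": 0,"hand": 0},{"dx": 0,"dy": -0.18,"dz": 0,"wx": 0,"wy": 0,"wz": 0,"hand": 0},{"dx": 0,"dy": -0.23,"dz": 0,"wx": 0,"wy": 0,"wz": 0,"hand": 0},{"dx": 0,"dy": -0.23,"dz": 0,"wx": 0,"wy": 0,"wz": 0,"hand": 0},{"dx": 0,"dy": -0.23,"dz": 0,"wx": 0,"wy": 0,"wz": 0,"hand": 0}])

```text
t: 2.9
tcp_pos: [0.466, -0.3245, 0.05]
eef_rot: [[0.99, 0.14, 0.001], [0.14, -0.99, 0.0], [0.001, -0.0, -1.0]]
contact_force: [-0.4, 1.1, 9.8]
grip_width: 0.0157
grip_force: 10.0
```

Run:
```python
from meas import *
s=st(); z=shot('wrist','w3'); z=load('w3');P=cloud(z);C=z['p'].astype(int)
m=((C[...,0]-C[...,2]>80)&(abs(P[...,2]-.044)<.01)).astype(np.uint8)
k,l,t,ce=cv2.connectedComponentsWithStats(m)
uy=np.array([-.139,.990])
for i in range(1,k):
    if t[i,4]>20:
        p=atz(z,*ce[i],.044); print(t[i,4],ce[i],np.round(p,4),'along',(p[:2]-s['tcp_pos'][:2])@uy)
# fader white line
m=((C.min(-1)>200)&(abs(P[...,2]-.07)<.012))
v,u=np.nonzero(m); k=(v>300)&(abs(u-320)<60); print(u[k].mean(),v[k].mean()); p=atz(z,u[k].mean(),v[k].mean(),.07); print(p,(p[:2]-s['tcp_pos'][:2])@uy)
```

```text
2.9 [ 0.466  -0.3245  0.05  ] [[0.99, 0.14, 0.001], [0.14, -0.99, 0.0], [0.001, -0.0, -1.0]] 0.015669539701530667 [-0.41  1.13  9.84]
643 [402.37325039  18.31881804] [ 0.5729 -0.336   0.044 ] along -0.026232212481619773
157 [455.42675159   4.0955414 ] [ 0.5794 -0.3524  0.044 ] along -0.04344938279784061
469 [328.00639659 246.61620469] [ 0.4912 -0.3229  0.044 ] along -0.001971019546879638
320.49006622516555 344.4834437086093
[ 0.46389556 -0.32388168  0.07      ] 0.0008783789819098465
```

Call:
servo_tool(increments=[{"dx": 0,"dy": 0.0125,"dz": 0,"wx": 0,"wy": 0,"wz": 0,"hand": 0},{"dx": 0,"dy": 0.0125,"dz": 0,"wx": 0,"wy": 0,"wz": 0,"hand": 0},{"dx": 0,"dy": 0.0125,"dz": 0,"wx": 0,"wy": 0,"wz": 0,"hand": 0},{"dx": 0,"dy": 0.0125,"dz": 0,"wx": 0,"wy": 0,"wz": 0,"hand": 0.5},{"dx": 0,"dy": 0.0125,"dz": 0,"wx": 0,"wy": 0,"wz": 0,"hand": 0.5},{"dx": 0,"dy": 0.0125,"dz": 0,"wx": 0,"wy": 0,"wz": 0,"hand": 0.5},{"dx": 0,"dy": 0.0125,"dz": 0,"wx": 0,"wy": 0,"wz": 0,"hand": 0.5},{"dx": -0.1,"dy": 0.0125,"dz": -0.4,"wx": 0,"wy": 0,"wz": 0,"hand": 0.5},{"dx": -0.2,"dy": 0.0125,"dz": -0.75,"wx": 0,"wy": 0,"wz": 0,"hand": 0.5},{"dx": -0.2,"dy": 0.0125,"dz": -0.75,"wx": 0,"wy": 0,"wz": 0,"hand": 0.5},{"dx": -0.2,"dy": 0.0125,"dz": -0.75,"wx": 0,"wy": 0,"wz": 0,"hand": 0.5}])

```text
t: 4.05
tcp_pos: [0.4269, -0.3362, 0.2037]
eef_rot: [[0.991, 0.137, 0.006], [0.137, -0.991, -0.006], [0.006, 0.007, -1.0]]
contact_force: [1.1, -1.3, -0.9]
grip_width: 0.0438
grip_force: 0.0
```

Run:
```python
from meas import *
s=st(); z=shot('wrist','w4'); z=load('w4');P=cloud(z);C=z['p'].astype(int)
uy=np.array([-.139,.990])
m=((C[...,0]-C[...,2]>80)&(abs(P[...,2]-.044)<.008)).astype(np.uint8)
k,l,t,ce=cv2.connectedComponentsWithStats(m)
for i in range(1,k):
    if t[i,4]>20:
        p=atz(z,*ce[i],.044); print(t[i,4],ce[i],np.round(p,4),p[:2]@uy)
for h0,h1 in((.064,.075),):
    m=((P[...,2]>h0)&(P[...,2]<h1)&(P[...,0]>.4)).astype(np.uint8); k,l,t,ce=cv2.connectedComponentsWithStats(m)
    for i in range(1,k):
        if t[i,4]>100: q=P[l==i];print('fader',t[i],np.round(q.mean(0),4),q.mean(0)[:2]@uy,rect(q))
    for (u,v) in [ce[i] for i in range(1,k) if t[i,4]>100]: p=atz(z,u,v,.07); print(p,p[:2]@uy)
```

```text
4.05 [ 0.4269 -0.3362  0.2037] [[0.991, 0.137, 0.006], [0.137, -0.991, -0.006], [0.006, 0.007, -1.0]] 0.043812843124419555 [ 1.14 -1.34 -0.91]
170 [349.88235294   9.15882353] [ 0.573 -0.336  0.044] -0.41224209535485434
46 [376.5          2.04347826] [ 0.5796 -0.3528  0.044 ] -0.42984280063141506
142 [314.45070423 132.5       ] [ 0.4911 -0.323   0.044 ] -0.38805002580141323
fader [ 403   23   29   49 1278] [ 0.5515 -0.3797  0.0693] -0.4525432965705829 (array([ 551.7, -380.4]), array([27.8, 16.5]), 8.2)
fader [623  68  17  35 273] [ 0.549  -0.5257  0.0653] -0.5967240232679945 (array([ 548. , -524.4]), array([21.3, 10.2]), 21.2)
fader [303 160  24  30 706] [ 0.4642 -0.3268  0.0694] -0.3880958869570159 (array([ 464. , -326.8]), array([19.6, 15.8]), 7.7)
[ 0.55138447 -0.37954086  0.07      ] -0.45238788977068745
[ 0.54812628 -0.52238577  0.07      ] -0.5933514626660686
[ 0.46431545 -0.32683131  0.07      ] -0.38810284563582537
```

View pics/w4.png

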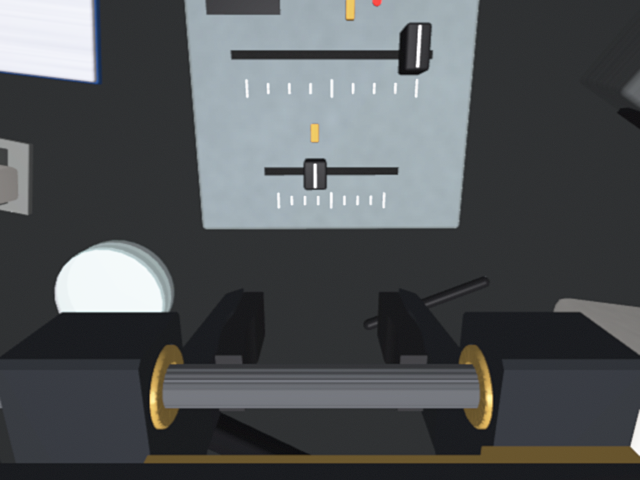

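Call:
servo_tool(increments=[{"dx": 0.1,"dy": -1,"dz": 0,"wx": 0,"wy": 0,"wz": 0.087,"hand": 0.55},{"dx": 0.1,"dy": -1,"dz": 0,"wx": 0,"wy": 0,"wz": 0.087,"hand": 0.55},{"dx": 0.1,"dy": -1,"dz": 0,"wx": 0,"wy": 0,"wz": 0.087,"hand": 0.55},{"dx": 0.1,"dy": -1,"dz": 0,"wx": 0,"wy": 0,"wz": 0.087,"hand": 0.55}])

```text
t: 4.5
tcp_pos: [0.4175, -0.1316, 0.1975]
eef_rot: [[1.0, 0.003, -0.002], [0.003, -1.0, 0.001], [-0.002, -0.001, -1.0]]
contact_force: [1.5, 1.6, 0.0]
grip_width: 0.0484
grip_force: 0.0
```

Call:
servo_tool(increments=[{"dx": 0,"dy": -1,"dz": 0,"wx": 0,"wy": 0,"wz": 0,"hand": 0.55},{"dx": 0,"dy": -1,"dz": 0,"wx": 0,"wy": 0,"wz": 0,"hand": 0.55},{"dx": 0,"dy": -1,"dz": 0,"wx": 0,"wy": 0,"wz": 0,"hand": 0.55},{"dx": 0,"dy": -1,"dz": 0,"wx": 0,"wy": 0,"wz": 0,"hand": 0.55},{"dx": 0,"dy": -1,"dz": 0,"wx": 0,"wy": 0,"wz": 0,"hand": 0.55}])

```text
t: 5.0
tcp_pos: [0.4171, 0.075, 0.1974]
eef_rot: [[1.0, 0.019, -0.001], [0.019, -1.0, 0.003], [-0.001, -0.003, -1.0]]
contact_force: [1.0, 0.1, 0.0]
grip_width: 0.0484
grip_force: 0.0
```

Run:
```python
from meas import *
s=st(); go([.4252,.2567,.15],0); shot('wrist','w5'); z=load('w5');P=cloud(z);g=P[...,2]
m=((g>.045)&(g<.13)&(P[...,1]>.15)).astype(np.uint8); k,l,t,ce=cv2.connectedComponentsWithStats(m)
for i in range(1,k):
    if t[i,4]>100: q=P[l==i];h=np.percentile(q[:,2],97);q=q[q[:,2]>h-.006];print(t[i],h,np.round((q.min(0)+q.max(0))/2,4),np.round(np.median(q,0),4))
# foot / bar
w=(P[...,0]>.36)&(P[...,0]<.5)&(P[...,1]>-.15)&(P[...,1]<.1)
print(w.sum()); q=P[w&(g>.055)&(g<.07)]; print(rect(q) if len(q) else '')
```

```text
5.0 [0.4171 0.075  0.1974] [[1.0, 0.019, -0.001], [0.019, -1.0, 0.003], [-0.001, -0.003, -1.0]] 0.04838120861671181 [0.95 0.15 0.04]
d [ 0.0582 -0.9067  0.24  ] w [-0.0021  0.0008  0.0122]
[   0    0  105   40 3195] 0.07529289519575458 [0.5469 0.2453 0.0733] [0.5478 0.2461 0.0726]
[  48  188   49   41 1563] 0.05804699773227267 [0.4259 0.2559 0.0555] [0.4261 0.2549 0.0567]
[ 74 293  45  19 612] 0.05777083003605768 [0.3515 0.2498 0.0553] [0.3513 0.2478 0.0565]
105245
(array([425.5, -29.5]), array([152. ,  26.6]), 88.0)
```

Call:
servo_tool(force=20, increments=[{"dx": 0.055,"dy": -0.9,"dz": 0.3,"wx": 0,"wy": 0,"wz": 0.01,"hand": 0.55},{"dx": 0.055,"dy": -0.9,"dz": 0.3,"wx": 0,"wy": 0,"wz": 0.01,"hand": 0.55},{"dx": 0.055,"dy": -0.9,"dz": 0.3,"wx": 0,"wy": 0,"wz": 0.01,"hand": 0.55},{"dx": 0.055,"dy": -0.9,"dz": 0.3,"wx": 0,"wy": 0,"wz": 0.01,"hand": 0.55},{"dx": 0.055,"dy": -0.9,"dz": 0.4,"wx": 0,"wy": 0,"wz": 0.01,"hand": 0.55},{"dx": 0.055,"dy": -0.9,"dz": 0.4,"wx": 0,"wy": 0,"wz": 0.01,"hand": 0.55},{"dx": 0.055,"dy": -0.9,"dz": 0.65,"wx": 0,"wy": 0,"wz": 0.01,"hand": 0.55},{"dx": 0.055,"dy": -0.9,"dz": 0.82,"wx": 0,"wy": 0,"wz": 0.01,"hand": 0.55},{"dx": 0.055,"dy": -0.9,"dz": 0.82,"wx": 0,"wy": 0,"wz": 0.01,"hand": 0.55},{"dx": 0.055,"dy": -0.9,"dz": 0.82,"wx": 0,"wy": 0,"wz": 0.01,"hand": 0.1},{"dx": 0.055,"dy": -0.9,"dz": 0.82,"wx": 0,"wy": 0,"wz": 0.01,"hand": 0.1},{"dx": 0.055,"dy": -0.9,"dz": 0.82,"wx": 0,"wy": 0,"wz": 0.01,"hand": 0.1},{"dx": 0.055,"dy": -0.9,"dz": 0.82,"wx": 0,"wy": 0,"wz": 0.01,"hand": 0.1}])

```text
t: 6.35
tcp_pos: [0.429, 0.2464, 0.0362]
eef_rot: [[1.0, -0.013, 0.002], [-0.013, -1.0, 0.001], [0.002, -0.001, -1.0]]
contact_force: [-0.1, 1.4, 2.4]
grip_width: 0.0288
grip_force: 19.6
```

Call:
servo_tool(increments=[{"dx": 0,"dy": 0,"dz": -0.3,"wx": 0,"wy": 0,"wz": 0,"hand": 0.1},{"dx": 0,"dy": 0.2,"dz": -0.6,"wx": 0,"wy": 0,"wz": 0,"hand": 0.1},{"dx": 0.2,"dy": 0.5,"dz": -0.6,"wx": 0,"wy": 0,"wz": 0,"hand": 0.1},{"dx": 0.4,"dy": 0.7,"dz": -0.6,"wx": 0,"wy": 0,"wz": 0,"hand": 0.1},{"dx": 0.6,"dy": 0.9,"dz": -0.6,"wx": 0,"wy": 0,"wz": 0,"hand": 0.1},{"dx": 0.8,"dy": 1,"dz": -0.6,"wx": 0,"wy": 0,"wz": 0,"hand": 0.1},{"dx": 0.86,"dy": 1,"dz": -0.6,"wx": 0,"wy": 0,"wz": 0,"hand": 0.1},{"dx": 0.86,"dy": 1,"dz": -0.6,"wx": 0,"wy": 0,"wz": 0,"hand": 0.1},{"dx": 0.86,"dy": 1,"dz": -0.6,"wx": 0,"wy": 0,"wz": 0,"hand": 0.1}])

```text
t: 7.25
tcp_pos: [0.598, 0.0426, 0.155]
eef_rot: [[1.0, -0.015, 0.001], [-0.015, -1.0, -0.001], [0.001, 0.001, -1.0]]
contact_force: [0.1, 1.0, -1.7]
grip_width: 0.0288
grip_force: 19.8
```

Run:
```python
from meas import *
s=st(); go([.6,-.1,.049],0)
```

```text
7.25 [0.598  0.0426 0.155 ] [[1.0, -0.015, 0.001], [-0.015, -1.0, -0.001], [0.001, 0.001, -1.0]] 0.028779479478042113 [ 0.05  0.97 -1.72]
d [0.0206 0.7126 0.5303] w [ 0.0003 -0.0004 -0.0097]
```

Call:
servo_tool(increments=[{"dx": 0.02,"dy": 0.3,"dz": 0,"wx": 0,"wy": 0,"wz": -0.01,"hand": 0.1},{"dx": 0.02,"dy": 0.6,"dz": 0,"wx": 0,"wy": 0,"wz": -0.01,"hand": 0.1},{"dx": 0.02,"dy": 0.71,"dz": 0.1,"wx": 0,"wy": 0,"wz": -0.01,"hand": 0.1},{"dx": 0.02,"dy": 0.71,"dz": 0.3,"wx": 0,"wy": 0,"wz": -0.01,"hand": 0.1},{"dx": 0.02,"dy": 0.71,"dz": 0.43,"wx": 0,"wy": 0,"wz": -0.01,"hand": 0.1},{"dx": 0.02,"dy": 0.71,"dz": 0.5,"wx": 0,"wy": 0,"wz": -0.01,"hand": 0.1},{"dx": 0.02,"dy": 0.71,"dz": 0.52,"wx": 0,"wy": 0,"wz": -0.01,"hand": 0.1},{"dx": 0.02,"dy": 0.71,"dz": 0.53,"wx": 0,"wy": 0,"wz": -0.01,"hand": 0.1},{"dx": 0.02,"dy": 0.71,"dz": 0.53,"wx": 0,"wy": 0,"wz": -0.01,"hand": 0.1},{"dx": 0.02,"dy": 0.71,"dz": 0.53,"wx": 0,"wy": 0,"wz": -0.01,"hand": 0.1}])

```text
t: 8.25
tcp_pos: [0.6007, -0.0979, 0.05]
eef_rot: [[1.0, 0.004, 0.002], [0.004, -1.0, -0.0], [0.002, 0.0, -1.0]]
contact_force: [-0.6, -0.6, -0.8]
grip_width: 0.0286
grip_force: 19.8
```

Call:
servo_tool(increments=[{"dx": 0,"dy": 0,"dz": 0.01,"wx": 0,"wy": 0,"wz": 0,"hand": 0.1},{"dx": 0,"dy": 0,"dz": 0.01,"wx": 0,"wy": 0,"wz": 0,"hand": 0.1},{"dx": 0,"dy": 0,"dz": 0.01,"wx": 0,"wy": 0,"wz": 0,"hand": 0.55},{"dx": 0,"dy": 0,"dz": 0.01,"wx": 0,"wy": 0,"wz": 0,"hand": 0.55},{"dx": 0,"dy": 0,"dz": 0.01,"wx": 0,"wy": 0,"wz": 0,"hand": 0.55},{"dx": 0,"dy": 0,"dz": -0.2,"wx": 0,"wy": 0,"wz": 0,"hand": 0.55},{"dx": 0,"dy": 0,"dz": -0.45,"wx": 0,"wy": 0,"wz": 0,"hand": 0.55},{"dx": 0,"dy": -0.3,"dz": -0.7,"wx": 0,"wy": 0,"wz": 0,"hand": 0.55},{"dx": 0,"dy": -0.6,"dz": -0.8,"wx": 0,"wy": 0,"wz": 0,"hand": 0.55},{"dx": 0,"dy": -1,"dz": -0.8,"wx": 0,"wy": 0,"wz": 0,"hand": 0.55},{"dx": 0,"dy": -1,"dz": -0.8,"wx": 0,"wy": 0,"wz": 0,"hand": 0.55},{"dx": 0,"dy": -1,"dz": -0.8,"wx": 0,"wy": 0,"wz": 0,"hand": 0.55}])

```text
t: 9.45
tcp_pos: [0.5987, 0.1097, 0.2093]
eef_rot: [[1.0, 0.012, 0.001], [0.012, -1.0, 0.005], [0.001, -0.005, -1.0]]
contact_force: [0.0, 0.5, 0.4]
grip_width: 0.0482
grip_force: 0.0
```

```bash
cat >> meas.py <<'E'
def caps(n,lo=.045,yl=-.2,yh=.45):
    z=load(n);P=cloud(z);g=P[...,2]
    m=((g>lo)&(g<.135)&(P[...,1]>yl)&(P[...,1]<yh)&(P[...,0]>.39)&(P[...,0]<.7)).astype(np.uint8); k,l,t,ce=cv2.connectedComponentsWithStats(m)
    for i in range(1,k):
        if t[i,4]>60: q=P[l==i];h=np.percentile(q[:,2],97);q=q[q[:,2]>h-.006];print(n,t[i],round(h,4),np.round((np.percentile(q,2,axis=0)+np.percentile(q,98,axis=0))/2,4),np.round(np.median(q,0),4))
E
python3 - <<'E'
from meas import *
s=st(); shot('wrist','w6'); caps('w6')
for n in('scene','side'): shot(n,n+'1'); caps(n+'1')
go([.577,.3755,.13],0)
E
```

```text
9.45 [0.5987 0.1097 0.2093] [[1.0, 0.012, 0.001], [0.012, -1.0, 0.005], [0.001, -0.005, -1.0]] 0.04818590325717352 [0.04 0.51 0.37]
w6 [  38   64   98   21 1129] 0.1057 [0.6981 0.2595 0.1034] [0.6985 0.2586 0.1028]
w6 [  85  209  103   93 7385] 0.1054 [0.572  0.2493 0.1032] [0.5725 0.2488 0.1046]
w6 [ 570  208   57   43 1799] 0.0696 [ 0.5972 -0.0924  0.0671] [ 0.5975 -0.0914  0.0684]
w6 [   0  212   23   65 1030] 0.0572 [0.5748 0.3532 0.0545] [0.5752 0.3515 0.0546]
w6 [381 408  55  25 922] 0.0619 [0.4271 0.0291 0.0596] [0.4272 0.0301 0.0606]
scene1 [396 175  20  20 267] 0.0903 [0.5787 0.3775 0.088 ] [0.5781 0.3742 0.0881]
scene1 [374 191  22  27 438] 0.1065 [0.5708 0.2497 0.1047] [0.5711 0.2476 0.1053]
scene1 [268 225  42  37 530] 0.0643 [ 0.4271 -0.0331  0.0617] [ 0.4273 -0.036   0.0614]
scene1 [321 275  12  15 135] 0.0722 [ 0.5978 -0.0947  0.0695] [ 0.5972 -0.0942  0.0696]
side1 [313 172  13  16 168] 0.0714 [ 0.5963 -0.0917  0.0689] [ 0.5959 -0.0907  0.0693]
side1 [338 211  54  57 973] 0.0637 [ 0.4255 -0.0289  0.0611] [ 0.425  -0.0241  0.0611]
side1 [155 242  21  29 342] 0.1049 [0.6978 0.2602 0.1035] [0.6985 0.2626 0.1026]
side1 [ 198  272   38   40 1134] 0.1066 [0.5708 0.2515 0.1048] [0.5703 0.2519 0.1054]
side1 [146 325  36  35 953] 0.09 [0.5775 0.3771 0.0881] [0.5768 0.3774 0.0885]
side1 [235 375  18  20 271] 0.0597 [0.415  0.3462 0.0571] [0.4147 0.3464 0.0573]
d [-0.1025 -1.367   0.3912] w [0.0005 0.0002 0.0033]
```

Call:
servo_tool(increments=[{"dx": -0.1,"dy": -1,"dz": 0,"wx": 0,"wy": 0,"wz": 0,"hand": 0.6},{"dx": -0.1,"dy": -1,"dz": 0,"wx": 0,"wy": 0,"wz": 0,"hand": 0.6},{"dx": -0.1,"dy": -1,"dz": 0,"wx": 0,"wy": 0,"wz": 0,"hand": 0.6},{"dx": -0.1,"dy": -1,"dz": 0,"wx": 0,"wy": 0,"wz": 0,"hand": 0.6},{"dx": -0.1,"dy": -1,"dz": 0,"wx": 0,"wy": 0,"wz": 0,"hand": 0.6},{"dx": -0.1,"dy": -1,"dz": 0,"wx": 0,"wy": 0,"wz": 0,"hand": 0.6}])

```text
t: 10.2
tcp_pos: [0.579, 0.3001, 0.2078]
eef_rot: [[1.0, 0.002, -0.001], [0.002, -1.0, -0.002], [-0.001, 0.002, -1.0]]
contact_force: [0.7, -1.4, 0.1]
grip_width: 0.0528
grip_force: 0.0
```

Run:
```python
from meas import *
s=st(); shot('wrist','w7'); caps('w7')
go([.5775,.376,.063],0)
```

```text
10.2 [0.579  0.3001 0.2078] [[1.0, 0.002, -0.001], [0.002, -1.0, -0.002], [-0.001, 0.002, -1.0]] 0.0528369651918085 [ 0.68 -1.38  0.12]
w7 [ 352   27   72   30 1476] 0.1059 [0.6979 0.2608 0.1036] [0.6985 0.261  0.103 ]
w7 [ 180  182   81   79 4946] 0.0885 [0.5786 0.3757 0.0868] [0.5787 0.3756 0.0876]
w7 [ 343  186   94   95 6856] 0.1054 [0.5718 0.2508 0.1035] [0.5722 0.251  0.1046]
w7 [251 408  34  17 455] 0.0578 [0.41   0.3461 0.0565] [0.4112 0.346  0.0568]
d [-0.0107 -0.3921  0.7239] w [ 0.0023  0.0001 -0.0003]
```

Call:
servo_tool(increments=[{"dx": -0.005,"dy": -0.38,"dz": 0.2,"wx": 0,"wy": 0,"wz": 0,"hand": 0.55},{"dx": -0.005,"dy": -0.38,"dz": 0.3,"wx": 0,"wy": 0,"wz": 0,"hand": 0.55},{"dx": -0.005,"dy": -0.38,"dz": 0.4,"wx": 0,"wy": 0,"wz": 0,"hand": 0.55},{"dx": -0.005,"dy": -0.38,"dz": 0.4,"wx": 0,"wy": 0,"wz": 0,"hand": 0.55},{"dx": -0.005,"dy": -0.38,"dz": 0.6,"wx": 0,"wy": 0,"wz": 0,"hand": 0.55},{"dx": -0.005,"dy": -0.38,"dz": 0.72,"wx": 0,"wy": 0,"wz": 0,"hand": 0.55},{"dx": -0.005,"dy": -0.38,"dz": 0.72,"wx": 0,"wy": 0,"wz": 0,"hand": 0.55},{"dx": -0.005,"dy": -0.38,"dz": 0.72,"wx": 0,"wy": 0,"wz": 0,"hand": 0.1},{"dx": -0.005,"dy": -0.38,"dz": 0.72,"wx": 0,"wy": 0,"wz": 0,"hand": 0.1},{"dx": -0.005,"dy": -0.38,"dz": 0.72,"wx": 0,"wy": 0,"wz": 0,"hand": 0.1},{"dx": -0.005,"dy": -0.38,"dz": 0.72,"wx": 0,"wy": 0,"wz": 0,"hand": 0.1},{"dx": -0.005,"dy": -0.38,"dz": 0.72,"wx": 0,"wy": 0,"wz": 0,"hand": 0.1}])

```text
t: 11.45
tcp_pos: [0.5792, 0.3775, 0.067]
eef_rot: [[1.0, 0.002, 0.004], [0.002, -1.0, 0.0], [0.004, -0.0, -1.0]]
contact_force: [-0.1, -2.1, 6.9]
grip_width: 0.0279
grip_force: 19.9
```

Call:
servo_tool(increments=[{"dx": 0,"dy": 0,"dz": -0.25,"wx": 0,"wy": 0,"wz": 0,"hand": 0.1},{"dx": 0,"dy": 0,"dz": -0.5,"wx": 0,"wy": 0,"wz": 0,"hand": 0.1},{"dx": 0,"dy": 0,"dz": -0.7,"wx": 0,"wy": 0,"wz": 0,"hand": 0.1},{"dx": 0,"dy": 0.1,"dz": -0.7,"wx": 0,"wy": 0,"wz": 0,"hand": 0.1},{"dx": 0.1,"dy": 0.3,"dz": -0.7,"wx": 0,"wy": 0,"wz": 0,"hand": 0.1},{"dx": 0.1,"dy": 0.5,"dz": -0.7,"wx": 0,"wy": 0,"wz": 0,"hand": 0.1},{"dx": 0.1,"dy": 0.7,"dz": -0.7,"wx": 0,"wy": 0,"wz": 0,"hand": 0.1},{"dx": 0.1,"dy": 0.9,"dz": -0.7,"wx": 0,"wy": 0,"wz": 0,"hand": 0.1},{"dx": 0.1,"dy": 1,"dz": -0.7,"wx": 0,"wy": 0,"wz": 0,"hand": 0.1}])

```text
t: 12.35
tcp_pos: [0.598, 0.1727, 0.2053]
eef_rot: [[1.0, -0.002, 0.0], [-0.002, -1.0, -0.003], [0.0, 0.003, -1.0]]
contact_force: [0.5, -0.1, -2.0]
grip_width: 0.0286
grip_force: 20.0
```

Call:
servo_tool(increments=[{"dx": 0,"dy": 0.2,"dz": 0,"wx": 0,"wy": 0,"wz": 0,"hand": 0.1},{"dx": 0,"dy": 0.4,"dz": 0,"wx": 0,"wy": 0,"wz": 0,"hand": 0.1},{"dx": 0,"dy": 0.6,"dz": 0,"wx": 0,"wy": 0,"wz": 0,"hand": 0.1},{"dx": 0,"dy": 0.8,"dz": 0,"wx": 0,"wy": 0,"wz": 0,"hand": 0.1},{"dx": 0,"dy": 0.83,"dz": 0.1,"wx": 0,"wy": 0,"wz": 0,"hand": 0.1},{"dx": 0,"dy": 0.83,"dz": 0.3,"wx": 0,"wy": 0,"wz": 0,"hand": 0.1},{"dx": 0,"dy": 0.83,"dz": 0.5,"wx": 0,"wy": 0,"wz": 0,"hand": 0.1},{"dx": 0,"dy": 0.83,"dz": 0.58,"wx": 0,"wy": 0,"wz": 0,"hand": 0.1},{"dx": 0,"dy": 0.83,"dz": 0.6,"wx": 0,"wy": 0,"wz": 0,"hand": 0.1},{"dx": 0,"dy": 0.83,"dz": 0.6,"wx": 0,"wy": 0,"wz": 0,"hand": 0.1},{"dx": 0,"dy": 0.83,"dz": 0.6,"wx": 0,"wy": 0,"wz": 0,"hand": 0.1}])

```text
t: 13.45
tcp_pos: [0.5996, 0.0121, 0.0861]
eef_rot: [[1.0, 0.003, 0.003], [0.003, -1.0, 0.0], [0.003, -0.0, -1.0]]
contact_force: [-0.6, -0.2, -0.1]
grip_width: 0.0285
grip_force: 20.0
```

Call:
servo_tool(increments=[{"dx": 0,"dy": 0,"dz": 0.02,"wx": 0,"wy": 0,"wz": 0,"hand": 0.1},{"dx": 0,"dy": 0,"dz": 0.035,"wx": 0,"wy": 0,"wz": 0,"hand": 0.1},{"dx": 0,"dy": 0,"dz": 0.035,"wx": 0,"wy": 0,"wz": 0,"hand": 0.1},{"dx": 0,"dy": 0,"dz": 0.035,"wx": 0,"wy": 0,"wz": 0,"hand": 0.1}])

```text
t: 13.85
tcp_pos: [0.5993, 0.0115, 0.0787]
eef_rot: [[1.0, 0.003, 0.002], [0.003, -1.0, -0.001], [0.002, 0.001, -1.0]]
contact_force: [1.1, -0.9, 4.9]
grip_width: 0.0284
grip_force: 19.9
```

Touching (5 N). Release and head for bottle_a.

Call:
servo_tool(increments=[{"dx": 0,"dy": 0,"dz": 0,"wx": 0,"wy": 0,"wz": 0,"hand": 0.55},{"dx": 0,"dy": 0,"dz": 0,"wx": 0,"wy": 0,"wz": 0,"hand": 0.55},{"dx": 0,"dy": 0,"dz": 0,"wx": 0,"wy": 0,"wz": 0,"hand": 0.55},{"dx": 0,"dy": 0,"dz": -0.2,"wx": 0,"wy": 0,"wz": 0,"hand": 0.55},{"dx": 0,"dy": 0,"dz": -0.45,"wx": 0,"wy": 0,"wz": 0,"hand": 0.55},{"dx": 0,"dy": 0,"dz": -0.65,"wx": 0,"wy": 0,"wz": 0,"hand": 0.55},{"dx": -0.14,"dy": -0.3,"dz": -0.65,"wx": 0,"wy": 0,"wz": 0,"hand": 0.55},{"dx": -0.14,"dy": -0.6,"dz": -0.65,"wx": 0,"wy": 0,"wz": 0,"hand": 0.55},{"dx": -0.14,"dy": -1,"dz": -0.65,"wx": 0,"wy": 0,"wz": 0,"hand": 0.55},{"dx": -0.14,"dy": -1,"dz": -0.65,"wx": 0,"wy": 0,"wz": 0,"hand": 0.55},{"dx": -0.14,"dy": -1,"dz": -0.65,"wx": 0,"wy": 0,"wz": 0,"hand": 0.55},{"dx": -0.14,"dy": -1,"dz": -0.65,"wx": 0,"wy": 0,"wz": 0,"hand": 0.55}])

```text
t: 15.05
tcp_pos: [0.5689, 0.2144, 0.2072]
eef_rot: [[1.0, 0.008, -0.001], [0.008, -1.0, 0.001], [-0.001, -0.001, -1.0]]
contact_force: [-0.6, -0.7, -0.3]
grip_width: 0.0486
grip_force: 0.0
```

Run:
```python
from meas import *
s=st(); shot('wrist','w8'); caps('w8'); shot('side','side2'); caps('side2')
go([.572,.2505,.08],0)
```

```text
15.05 [0.5689 0.2144 0.2072] [[1.0, 0.008, -0.001], [0.008, -1.0, 0.001], [-0.001, -0.001, -1.0]] 0.048588313240923255 [-0.56 -0.66 -0.3 ]
w8 [ 212    4   71   36 1749] 0.1058 [0.698  0.26   0.1036] [0.6985 0.2599 0.1029]
w8 [ 553  143   87   86 6235] 0.0994 [0.597  0.0209 0.0972] [0.5967 0.022  0.0988]
w8 [ 225  173   94   95 6937] 0.1054 [0.5718 0.2499 0.1035] [0.5723 0.2499 0.1046]
side2 [313 172  13  17 171] 0.072 [ 0.5969 -0.0924  0.0694] [ 0.5959 -0.0914  0.0694]
side2 [275 190  28  33 711] 0.1012 [0.5975 0.0123 0.0994] [0.5966 0.0135 0.0998]
side2 [338 211  54  57 964] 0.0638 [ 0.4256 -0.0288  0.0612] [ 0.425  -0.0241  0.0611]
side2 [154 244  22  27 339] 0.104 [0.6968 0.2621 0.1031] [0.6979 0.2623 0.1012]
side2 [ 198  272   38   40 1134] 0.1064 [0.5704 0.2515 0.1049] [0.5704 0.2515 0.1054]
side2 [235 375  18  20 272] 0.0596 [0.4151 0.3464 0.0571] [0.4145 0.3464 0.0574]
d [ 0.0111 -0.2041  0.6368] w [0.0012 0.0003 0.0009]
```

Call:
servo_tool(increments=[{"dx": 0.012,"dy": -0.185,"dz": 0.2,"wx": 0,"wy": 0,"wz": 0,"hand": 0.55},{"dx": 0.012,"dy": -0.185,"dz": 0.3,"wx": 0,"wy": 0,"wz": 0,"hand": 0.55},{"dx": 0.012,"dy": -0.185,"dz": 0.35,"wx": 0,"wy": 0,"wz": 0,"hand": 0.55},{"dx": 0.012,"dy": -0.185,"dz": 0.5,"wx": 0,"wy": 0,"wz": 0,"hand": 0.55},{"dx": 0.012,"dy": -0.185,"dz": 0.62,"wx": 0,"wy": 0,"wz": 0,"hand": 0.55},{"dx": 0.012,"dy": -0.185,"dz": 0.62,"wx": 0,"wy": 0,"wz": 0,"hand": 0.55},{"dx": 0.012,"dy": -0.185,"dz": 0.62,"wx": 0,"wy": 0,"wz": 0,"hand": 0.1},{"dx": 0.012,"dy": -0.185,"dz": 0.62,"wx": 0,"wy": 0,"wz": 0,"hand": 0.1},{"dx": 0.012,"dy": -0.185,"dz": 0.62,"wx": 0,"wy": 0,"wz": 0,"hand": 0.1},{"dx": 0.012,"dy": -0.185,"dz": 0.62,"wx": 0,"wy": 0,"wz": 0,"hand": 0.1},{"dx": 0.012,"dy": -0.185,"dz": 0.62,"wx": 0,"wy": 0,"wz": 0,"hand": 0.1}])

```text
t: 16.25
tcp_pos: [0.5735, 0.2493, 0.0853]
eef_rot: [[1.0, 0.003, 0.003], [0.003, -1.0, 0.001], [0.003, -0.001, -1.0]]
contact_force: [1.6, -0.7, 6.0]
grip_width: 0.0287
grip_force: 20.0
```

Call:
servo_tool(increments=[{"dx": 0,"dy": 0,"dz": -0.15,"wx": 0,"wy": 0,"wz": 0,"hand": 0.1},{"dx": 0,"dy": 0,"dz": -0.3,"wx": 0,"wy": 0,"wz": 0,"hand": 0.1},{"dx": 0.06,"dy": 0.15,"dz": -0.4,"wx": 0,"wy": 0,"wz": 0,"hand": 0.1},{"dx": 0.13,"dy": 0.35,"dz": -0.4,"wx": 0,"wy": 0,"wz": 0,"hand": 0.1},{"dx": 0.13,"dy": 0.55,"dz": -0.4,"wx": 0,"wy": 0,"wz": 0,"hand": 0.1},{"dx": 0.13,"dy": 0.65,"dz": -0.4,"wx": 0,"wy": 0,"wz": 0,"hand": 0.1},{"dx": 0.13,"dy": 0.65,"dz": -0.4,"wx": 0,"wy": 0,"wz": 0,"hand": 0.1},{"dx": 0.13,"dy": 0.65,"dz": -0.2,"wx": 0,"wy": 0,"wz": 0,"hand": 0.1},{"dx": 0.13,"dy": 0.65,"dz": -0.08,"wx": 0,"wy": 0,"wz": 0,"hand": 0.1},{"dx": 0.13,"dy": 0.65,"dz": -0.06,"wx": 0,"wy": 0,"wz": 0,"hand": 0.1},{"dx": 0.13,"dy": 0.65,"dz": -0.055,"wx": 0,"wy": 0,"wz": 0,"hand": 0.1},{"dx": 0.13,"dy": 0.65,"dz": -0.055,"wx": 0,"wy": 0,"wz": 0,"hand": 0.1},{"dx": 0.13,"dy": 0.65,"dz": -0.055,"wx": 0,"wy": 0,"wz": 0,"hand": 0.1}])

```text
t: 17.55
tcp_pos: [0.5978, 0.1208, 0.0951]
eef_rot: [[1.0, 0.005, -0.001], [0.005, -1.0, 0.001], [-0.001, -0.001, -1.0]]
contact_force: [-1.9, 1.4, 3.6]
grip_width: 0.0282
grip_force: 20.0
```

Call:
servo_tool(increments=[{"dx": 0,"dy": 0,"dz": 0,"wx": 0,"wy": 0,"wz": 0,"hand": 0.55},{"dx": 0,"dy": 0,"dz": 0,"wx": 0,"wy": 0,"wz": 0,"hand": 0.55},{"dx": 0,"dy": 0,"dz": 0,"wx": 0,"wy": 0,"wz": 0,"hand": 0.55},{"dx": 0,"dy": 0,"dz": -0.2,"wx": 0,"wy": 0,"wz": 0,"hand": 0.55},{"dx": 0,"dy": 0,"dz": -0.45,"wx": 0,"wy": 0,"wz": 0,"hand": 0.55},{"dx": 0,"dy": 0.1,"dz": -0.6,"wx": 0,"wy": 0,"wz": 0,"hand": 0.55},{"dx": 0,"dy": 0.4,"dz": -0.6,"wx": 0,"wy": 0,"wz": 0,"hand": 0.55},{"dx": 0,"dy": 0.7,"dz": -0.6,"wx": 0,"wy": 0,"wz": 0,"hand": 0.55},{"dx": 0,"dy": 1,"dz": -0.6,"wx": 0,"wy": 0,"wz": 0,"hand": 0.55},{"dx": 0,"dy": 1,"dz": -0.6,"wx": 0,"wy": 0,"wz": 0,"hand": 0.55}])

```text
t: 18.55
tcp_pos: [0.5986, -0.087, 0.215]
eef_rot: [[1.0, -0.002, 0.0], [-0.002, -1.0, -0.003], [0.0, 0.003, -1.0]]
contact_force: [-0.4, -0.0, -0.4]
grip_width: 0.0486
grip_force: 0.0
```

Call:
servo_tool(increments=[{"dx": -0.25,"dy": 1,"dz": 0,"wx": 0,"wy": 0,"wz": -0.089,"hand": 0.55},{"dx": -0.25,"dy": 1,"dz": 0,"wx": 0,"wy": 0,"wz": -0.089,"hand": 0.55},{"dx": -0.25,"dy": 1,"dz": 0,"wx": 0,"wy": 0,"wz": -0.089,"hand": 0.55},{"dx": -0.25,"dy": 1,"dz": 0,"wx": 0,"wy": 0,"wz": -0.089,"hand": 0.55},{"dx": -0.25,"dy": 1,"dz": 0,"wx": 0,"wy": 0,"wz": -0.089,"hand": 0.55},{"dx": -0.25,"dy": 1,"dz": 0,"wx": 0,"wy": 0,"wz": -0.089,"hand": 0.55}])

```text
t: 19.15
tcp_pos: [0.5486, -0.284, 0.2146]
eef_rot: [[0.991, 0.137, -0.0], [0.137, -0.991, -0.001], [-0.0, 0.001, -1.0]]
contact_force: [0.5, 1.3, 0.5]
grip_width: 0.0485
grip_force: 0.0
```

Run:
```python
from meas import *
s=st(); shot('wrist','w9'); shot('side','side3'); caps('side3'); shot('scene','scene3'); caps('scene3')
go([.552,-.380,.05],8)
```

```text
19.15 [ 0.5486 -0.284   0.2146] [[0.991, 0.137, -0.0], [0.137, -0.991, -0.001], [-0.0, 0.001, -1.0]] 0.048523960298794314 [0.51 1.29 0.48]
side3 [313 172  13  16 171] 0.0717 [ 0.5971 -0.0914  0.0691] [ 0.5963 -0.0911  0.0694]
side3 [275 190  28  34 707] 0.1014 [0.5974 0.0123 0.0995] [0.597  0.0134 0.1002]
side3 [338 211  54  57 961] 0.0638 [ 0.4255 -0.0283  0.0612] [ 0.4251 -0.0226  0.0611]
side3 [ 237  218   35   42 1094] 0.1182 [0.5946 0.1233 0.1163] [0.5932 0.1239 0.1171]
side3 [154 243  21  27 350] 0.1051 [0.6968 0.2615 0.1035] [0.6984 0.2636 0.1023]
side3 [235 375  18  20 274] 0.0595 [0.4148 0.3466 0.0571] [0.4143 0.3465 0.0576]
scene3 [358 214  24  31 584] 0.1184 [0.5952 0.1199 0.1163] [0.5949 0.1197 0.1174]
scene3 [271 225  39  37 468] 0.0647 [ 0.4272 -0.0325  0.062 ] [ 0.4286 -0.0297  0.0616]
scene3 [338 242  23  28 463] 0.1016 [0.5986 0.0098 0.1   ] [0.5986 0.0092 0.1   ]
scene3 [321 275  12  14 130] 0.072 [ 0.5978 -0.0945  0.0695] [ 0.5978 -0.0947  0.0697]
d [-0.0682  0.5034  0.8224] w [-0.001  -0.0005  0.004 ]
```

View pics/side3.png

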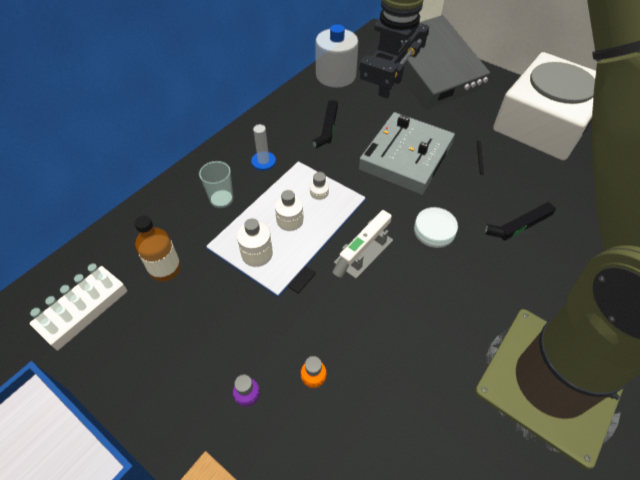

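Call:
servo_tool(force=12, increments=[{"dx": -0.068,"dy": 0.503,"dz": 0.3,"wx": 0,"wy": 0,"wz": 0,"hand": 0.5},{"dx": -0.068,"dy": 0.503,"dz": 0.5,"wx": 0,"wy": 0,"wz": 0,"hand": 0.5},{"dx": -0.068,"dy": 0.503,"dz": 0.5,"wx": 0,"wy": 0,"wz": 0,"hand": 0.5},{"dx": -0.068,"dy": 0.503,"dz": 0.7,"wx": 0,"wy": 0,"wz": 0,"hand": 0.5},{"dx": -0.068,"dy": 0.503,"dz": 0.81,"wx": 0,"wy": 0,"wz": 0,"hand": 0.5},{"dx": -0.068,"dy": 0.503,"dz": 0.81,"wx": 0,"wy": 0,"wz": 0,"hand": 0.5},{"dx": -0.068,"dy": 0.503,"dz": 0.81,"wx": 0,"wy": 0,"wz": 0,"hand": 0},{"dx": -0.068,"dy": 0.503,"dz": 0.81,"wx": 0,"wy": 0,"wz": 0,"hand": 0},{"dx": -0.068,"dy": 0.503,"dz": 0.81,"wx": 0,"wy": 0,"wz": 0,"hand": 0},{"dx": -0.068,"dy": 0.503,"dz": 0.81,"wx": 0,"wy": 0,"wz": 0,"hand": 0},{"dx": -0.068,"dy": 0.503,"dz": 0.81,"wx": 0,"wy": 0,"wz": 0,"hand": 0},{"dx": -0.068,"dy": 0.4,"dz": 0.81,"wx": 0,"wy": 0,"wz": 0,"hand": 0},{"dx": -0.068,"dy": 0.3,"dz": 0.81,"wx": 0,"wy": 0,"wz": 0,"hand": 0},{"dx": -0.068,"dy": 0.2,"dz": 0.81,"wx": 0,"wy": 0,"wz": 0,"hand": 0},{"dx": -0.068,"dy": 0.1,"dz": 0.81,"wx": 0,"wy": 0,"wz": 0,"hand": 0},{"dx": -0.068,"dy": 0.02,"dz": 0.81,"wx": 0,"wy": 0,"wz": 0,"hand": 0},{"dx": -0.068,"dy": -0.04,"dz": 0.81,"wx": 0,"wy": 0,"wz": 0,"hand": 0},{"dx": -0.068,"dy": -0.06,"dz": 0.81,"wx": 0,"wy": 0,"wz": 0,"hand": 0},{"dx": -0.068,"dy": -0.08,"dz": 0.81,"wx": 0,"wy": 0,"wz": 0,"hand": 0},{"dx": -0.068,"dy": -0.08,"dz": 0.81,"wx": 0,"wy": 0,"wz": 0,"hand": 0}])

```text
t: 21.3
tcp_pos: [0.5358, -0.2693, 0.0543]
eef_rot: [[0.99, 0.142, 0.004], [0.142, -0.99, -0.004], [0.004, 0.004, -1.0]]
contact_force: [0.8, -1.4, 7.1]
grip_width: 0.0159
grip_force: 12.0
```

Call:
servo_tool(increments=[{"dx": 0,"dy": -0.015,"dz": 0,"wx": 0,"wy": 0,"wz": 0,"hand": 0},{"dx": 0,"dy": -0.03,"dz": 0,"wx": 0,"wy": 0,"wz": 0,"hand": 0},{"dx": 0,"dy": -0.03,"dz": 0,"wx": 0,"wy": 0,"wz": 0,"hand": 0},{"dx": 0,"dy": -0.03,"dz": 0,"wx": 0,"wy": 0,"wz": 0,"hand": 0}])

```text
t: 21.7
tcp_pos: [0.5358, -0.2691, 0.0543]
eef_rot: [[0.99, 0.138, 0.008], [0.138, -0.99, -0.011], [0.006, 0.012, -1.0]]
contact_force: [3.8, -12.1, 0.8]
grip_width: 0.0159
grip_force: 12.0
```

Call:
servo_tool(increments=[{"dx": 0,"dy": 0,"dz": 0,"wx": 0,"wy": 0,"wz": 0,"hand": 0.6},{"dx": 0,"dy": 0,"dz": 0,"wx": 0,"wy": 0,"wz": 0,"hand": 0.6},{"dx": 0,"dy": 0,"dz": 0,"wx": 0,"wy": 0,"wz": 0,"hand": 0.6},{"dx": 0,"dy": 0,"dz": 0,"wx": 0,"wy": 0,"wz": 0,"hand": 0.6},{"dx": 0,"dy": 0,"dz": -0.25,"wx": 0,"wy": 0,"wz": 0,"hand": 0.6},{"dx": 0,"dy": 0,"dz": -0.5,"wx": 0,"wy": 0,"wz": 0,"hand": 0.6},{"dx": -0.2,"dy": 0,"dz": -0.75,"wx": 0,"wy": 0,"wz": 0,"hand": 0.6},{"dx": -0.5,"dy": 0,"dz": -0.75,"wx": 0,"wy": 0,"wz": 0,"hand": 0.6},{"dx": -0.5,"dy": 0,"dz": -0.75,"wx": 0,"wy": 0,"wz": 0,"hand": 0.6},{"dx": -0.5,"dy": 0,"dz": -0.75,"wx": 0,"wy": 0,"wz": 0,"hand": 0.6}])

```text
t: 22.7
tcp_pos: [0.4303, -0.276, 0.2033]
eef_rot: [[0.99, 0.139, -0.003], [0.139, -0.99, 0.0], [-0.003, -0.001, -1.0]]
contact_force: [0.5, -0.5, -0.7]
grip_width: 0.0531
grip_force: 0.0
```

Run:
```python
from meas import *
s=st(); print(np.round(s['q'],3)); shot('wrist','w10'); z=load('w10');P=cloud(z)
uy=np.array([-.139,.990])
m=((P[...,2]>.064)&(P[...,2]<.075)&(P[...,0]>.4)&(P[...,1]>-.45)).astype(np.uint8); k,l,t,ce=cv2.connectedComponentsWithStats(m)
for i in range(1,k):
    if t[i,4]>100: q=P[l==i];print('fader',np.round(q.mean(0),4),q.mean(0)[:2]@uy,rect(q))
w=(P[...,0]>.36)&(P[...,0]<.5)&(P[...,1]>-.15)&(P[...,1]<.1); g=P[...,2]
q=P[w&(g>.055)&(g<.07)]; print('bar',rect(q) if len(q) else '')
go([.426,-.03,.15],88)
```

```text
22.7 [ 0.4303 -0.276   0.2033] [[0.99, 0.139, -0.003], [0.139, -0.99, 0.0], [-0.003, -0.001, -1.0]] 0.053073027330980786 [ 0.53 -0.55 -0.68]
[ 0.495  0.593 -0.025  1.947  0.027  0.605 -0.979]
fader [ 0.5362 -0.2681  0.0695] -0.339987197396358 (array([ 536.2, -268.3]), array([27.6, 15.8]), 7.9)
fader [ 0.464  -0.3262  0.0693] -0.3874305353330841 (array([ 463.6, -326.7]), array([20.5, 16.2]), 9.2)
bar (array([424.4, -75.7]), array([62.5, 26.7]), 88.3)
d [ 0.1384 -1.2196  0.2657] w [-5.000e-04  0.000e+00 -8.876e-01]
```

View pics/w10.png

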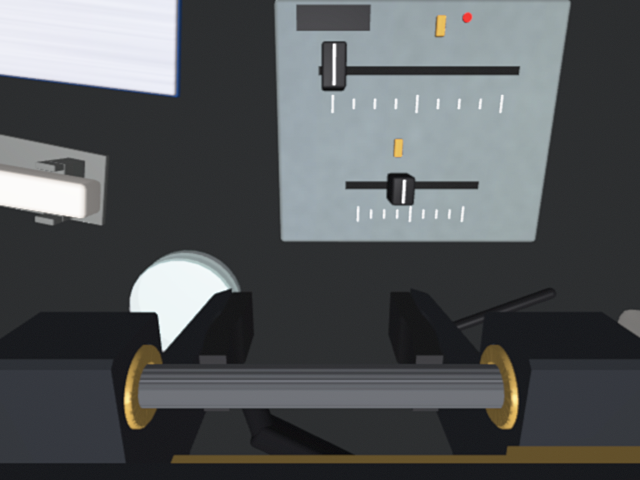

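Call:
servo_tool(increments=[{"dx": 0.14,"dy": -0.5,"dz": 0,"wx": 0,"wy": 0,"wz": -0.888,"hand": 0.6},{"dx": 0.14,"dy": -0.8,"dz": 0,"wx": 0,"wy": 0,"wz": -0.888,"hand": 0.6},{"dx": 0.14,"dy": -0.8,"dz": 0,"wx": 0,"wy": 0,"wz": -0.888,"hand": 0.6},{"dx": 0.14,"dy": -0.8,"dz": 0,"wx": 0,"wy": 0,"wz": -0.888,"hand": 0.6},{"dx": 0.14,"dy": -0.8,"dz": 0,"wx": 0,"wy": 0,"wz": -0.888,"hand": 0.6},{"dx": 0.14,"dy": -0.8,"dz": 0,"wx": 0,"wy": 0,"wz": -0.888,"hand": 0.6},{"dx": 0.14,"dy": -0.8,"dz": 0,"wx": 0,"wy": 0,"wz": -0.888,"hand": 0.6},{"dx": 0.14,"dy": -0.8,"dz": 0,"wx": 0,"wy": 0,"wz": -0.888,"hand": 0.6},{"dx": 0.14,"dy": -0.8,"dz": 0,"wx": 0,"wy": 0,"wz": -0.888,"hand": 0.6},{"dx": 0.14,"dy": -0.8,"dz": 0,"wx": 0,"wy": 0,"wz": -0.888,"hand": 0.6},{"dx": 0.14,"dy": -0.8,"dz": 0,"wx": 0,"wy": 0,"wz": -0.888,"hand": 0.6},{"dx": 0.14,"dy": -0.8,"dz": 0,"wx": 0,"wy": 0,"wz": -0.888,"hand": 0.6}])

```text
t: 23.95
tcp_pos: [0.4399, -0.1124, 0.2024]
eef_rot: [[0.033, 0.999, 0.0], [0.999, -0.033, 0.001], [0.001, 0.0, -1.0]]
contact_force: [-0.4, 0.9, 0.5]
grip_width: 0.0528
grip_force: 0.0
```

```bash
cat >> meas.py <<'E'
def therm(n):
    z=load(n);P=cloud(z);g=P[...,2];C=z['p'].astype(int)
    w=(P[...,0]>.36)&(P[...,0]<.5)&(P[...,1]>-.15)&(P[...,1]<.12)
    q=P[w&(g>.055)&(g<.07)&(C.min(-1)>150)]; print('bar',rect(q),np.median(q[:,2]))
    q=P[w&(abs(g-.006)<.003)&(C.min(-1)>75)]; print('foot',rect(q),np.median(q[:,2]))
E
python3 - <<'E'
from meas import *
s=st(); print(np.round(s['q'],3)); shot('wrist','w11'); therm('w11')
go([.426,-.03,.032],88)
E
```

```text
23.95 [ 0.4399 -0.1124  0.2024] [[0.033, 0.999, 0.0], [0.999, -0.033, 0.001], [0.001, 0.0, -1.0]] 0.05284102574918323 [-0.43  0.92  0.48]
[ 0.414  0.555 -0.405  2.096  0.398  0.563 -0.31 ]
bar (array([425.2, -35.6]), array([140.2,  26. ]), 88.2) 0.060600567305763464
foot (array([417.3, -57.7]), array([199.1,  78.6]), 77.5) 0.005672076419104749
d [ 0.4099 -0.0823  0.8525] w [ 0.     -0.0004  0.001 ]
```

View pics/w11.png

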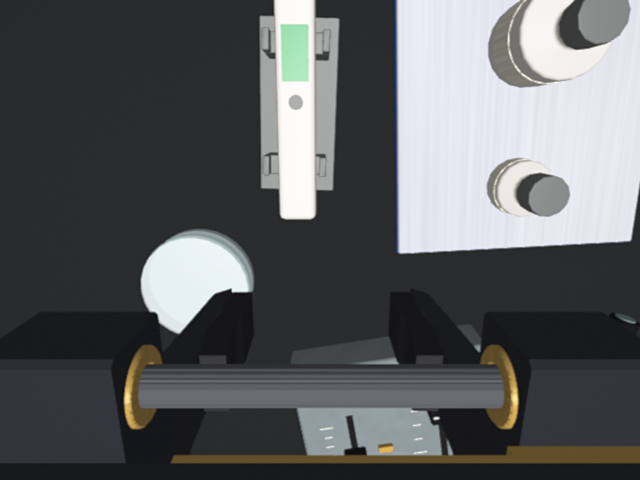

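Run:
```python
from meas import *
z=load('w11')
c=[atz(z,*p,.006)[:2] for p in((262,189),(333,190),(339,18),(261,16))]
print(np.round(c,4),'ctr',np.mean(c,0)); e=(c[3]+c[2]-c[0]-c[1]); print(np.degrees(np.arctan2(e[1],e[0])),np.linalg.norm(e)/2)
C=z['p'].astype(int);P=cloud(z)
m=(C.min(-1)>190)&(abs(P[...,2]-.061)<.003); v,u=np.nonzero(m&(np.indices(m.shape)[0]>90)); k=(u>250)&(u<340); print(v[k].max(),u[k].min(),u[k].max())
b=atz(z,298,217.5,.061)[:2]; print('rear',b,'centre',b+.075*np.array([np.cos(np.radians(88.2)),np.sin(np.radians(88.2))]))
```

```text
[[ 0.3913 -0.0912]
 [ 0.4504 -0.0941]
 [ 0.4583  0.035 ]
 [ 0.4     0.0383]] ctr [ 0.42499462 -0.02799309]
86.32724446721416 0.1295264924054569
218 277 314
rear [ 0.42360892 -0.10439379] centre [ 0.42596473 -0.0294308 ]
```

Call:
servo_tool(force=30, increments=[{"dx": 0.413,"dy": -0.08,"dz": 0.2,"wx": 0,"wy": 0,"wz": 0,"hand": 0.6},{"dx": 0.413,"dy": -0.08,"dz": 0.4,"wx": 0,"wy": 0,"wz": 0,"hand": 0.6},{"dx": 0.413,"dy": -0.08,"dz": 0.5,"wx": 0,"wy": 0,"wz": 0,"hand": 0.6},{"dx": 0.413,"dy": -0.08,"dz": 0.5,"wx": 0,"wy": 0,"wz": 0,"hand": 0.6},{"dx": 0.413,"dy": -0.08,"dz": 0.7,"wx": 0,"wy": 0,"wz": 0,"hand": 0.6},{"dx": 0.413,"dy": -0.08,"dz": 0.85,"wx": 0,"wy": 0,"wz": 0,"hand": 0.6},{"dx": 0.413,"dy": -0.08,"dz": 0.86,"wx": 0,"wy": 0,"wz": 0,"hand": 0.6},{"dx": 0.413,"dy": -0.08,"dz": 0.86,"wx": 0,"wy": 0,"wz": 0,"hand": 0.1},{"dx": 0.413,"dy": -0.08,"dz": 0.86,"wx": 0,"wy": 0,"wz": 0,"hand": 0.1},{"dx": 0.413,"dy": -0.08,"dz": 0.86,"wx": 0,"wy": 0,"wz": 0,"hand": 0.1},{"dx": 0.413,"dy": -0.08,"dz": 0.86,"wx": 0,"wy": 0,"wz": 0,"hand": 0.1},{"dx": 0.413,"dy": -0.08,"dz": 0.86,"wx": 0,"wy": 0,"wz": 0,"hand": 0.1}])

```text
t: 25.2
tcp_pos: [0.4271, -0.0314, 0.0316]
eef_rot: [[0.035, 0.999, 0.003], [0.999, -0.035, -0.002], [-0.001, 0.003, -1.0]]
contact_force: [-0.3, -0.5, -1.1]
grip_width: 0.026
grip_force: 30.0
```

Call:
servo_tool(increments=[{"dx": 0,"dy": 0,"dz": -0.2,"wx": 0,"wy": 0,"wz": 0,"hand": 0.1},{"dx": 0,"dy": 0,"dz": -0.4,"wx": 0,"wy": 0,"wz": 0,"hand": 0.1},{"dx": 0,"dy": 0,"dz": -0.6,"wx": 0,"wy": 0,"wz": 0,"hand": 0.1},{"dx": 0,"dy": 0,"dz": -0.85,"wx": 0,"wy": 0,"wz": 0,"hand": 0.1},{"dx": -0.1,"dy": 0.2,"dz": -0.9,"wx": 0,"wy": 0,"wz": 0,"hand": 0.1},{"dx": -0.1,"dy": 0.4,"dz": -0.9,"wx": 0,"wy": 0,"wz": 0,"hand": 0.1},{"dx": -0.1,"dy": 0.6,"dz": -0.9,"wx": 0,"wy": 0,"wz": 0,"hand": 0.1},{"dx": -0.1,"dy": 0.8,"dz": -0.9,"wx": 0,"wy": 0,"wz": 0,"hand": 0.1},{"dx": -0.1,"dy": 0.81,"dz": -0.9,"wx": 0,"wy": 0,"wz": 0,"hand": 0.1},{"dx": -0.1,"dy": 0.81,"dz": -0.9,"wx": 0,"wy": 0,"wz": 0,"hand": 0.1}])

```text
t: 26.2
tcp_pos: [0.5864, -0.0549, 0.2108]
eef_rot: [[0.033, 0.999, -0.002], [0.999, -0.033, 0.002], [0.002, -0.002, -1.0]]
contact_force: [-0.6, -0.3, -1.4]
grip_width: 0.0258
grip_force: 30.0
```

Run:
```python
from meas import *
s=st()
shot('wrist','w12')
for n in('scene4','side4'):
    shot(n[:-1],n); z=load(n); P=cloud(z); C=z['p'].astype(int); caps(n,yl=-.2)
    t=s['tcp_pos']; M=s['eef_rot']; L=(P-t)@M  # tool frame
    m=(abs(L[...,1])<.018)&(L[...,0]>-.1)&(L[...,0]<.13)&(L[...,2]>-.035)&(L[...,2]<.025)
    b=m&(C.min(-1)>150)&(abs(L[...,1])<.016); q=L[b]; print('white bar tool-frame',np.round(np.percentile(q,[1,50,99],axis=0),4).tolist())
    nn=m&(L[...,0]>.07)&(C.max(-1)<150); q=L[nn]; print('nose',len(q),np.round(np.percentile(q,[2,98],axis=0),4).tolist())
I=np.hstack([cv2.imread('pics/scene4.png')[190:340,250:450],cv2.imread('pics/side4.png')[120:270,220:420]]); cv2.imwrite('pics/m3.png',cv2.resize(I,None,fx=2,fy=2,interpolation=cv2.INTER_CUBIC))
```

```text
26.2 [ 0.5864 -0.0549  0.2108] [[0.033, 0.999, -0.002], [0.999, -0.033, 0.002], [0.002, -0.002, -1.0]] 0.02580791506791663 [-0.64 -0.32 -1.36]
scene4 [358 214  24  32 574] 0.1184 [0.5966 0.1207 0.1169] [0.5967 0.1193 0.1177]
scene4 [338 242  23  28 464] 0.1019 [0.5984 0.0099 0.0999] [0.5987 0.0092 0.1002]
scene4 [321 275  12  14 131] 0.0722 [ 0.5976 -0.0942  0.0694] [ 0.5972 -0.0938  0.0695]
white bar tool-frame [[-0.0735, -0.013, -0.0327], [-0.0383, 0.0005, -0.0295], [0.0022, 0.0115, -0.0251]]Traceback (most recent call last):
  File "<stdin>", line 9, in <module>
    return _quantile_unchecked(
        a, q, axis, out, overwrite_input, method, keepdims, weights)
    return _ureduce(a,
                    func=_quantile_ureduce_func,
    ...<5 lines>...
                    overwrite_input=overwrite_input,
                    method=method)
    r = func(a, **kwargs)
    result = _quantile(arr,
                       quantiles=q,
    ...<2 lines>...
                       out=out,
                       weights=wgt)
    slices_having_nans = np.isnan(arr[-1, ...])
                                  ~~~^^^^^^^^^
IndexError: index -1 is out of bounds for axis 0 with size 0
```

Run:
```python
from meas import *
s=env.observe(); shot('side','side4'); z=load('side4'); caps('side4'); P=cloud(z);C=z['p'].astype(int)
L=(P-s['tcp_pos'])@s['eef_rot']
m=(abs(L[...,1])<.018)&(L[...,0]>-.1)&(L[...,0]<.13)&(L[...,2]>-.036)&(L[...,2]<.025)
for n,k in(('white',m&(C.min(-1)>150)),('grey',m&(C.max(-1)<150)&(L[...,0]>.06))):
    q=L[k]; print(n,len(q),np.round(np.percentile(q,[1,50,99],axis=0),4).tolist() if len(q) else '')
I=np.hstack([cv2.imread('pics/scene4.png')[180:330,250:450],cv2.imread('pics/side4.png')[120:270,200:400]]); I=cv2.resize(I,(800,300),interpolation=cv2.INTER_CUBIC)
w=cv2.resize(cv2.imread('pics/w12.png'),(400,300)); cv2.imwrite('pics/m3.png',np.vstack([I,np.hstack([w,w*0])]))
```

```text
side4 [313 172  13  17 172] 0.0718 [ 0.5964 -0.0911  0.0693] [ 0.5966 -0.0907  0.0692]
side4 [275 190  28  34 709] 0.1015 [0.5972 0.0126 0.0996] [0.5967 0.0135 0.1004]
side4 [ 237  218   35   42 1097] 0.1183 [0.5941 0.1236 0.1166] [0.5937 0.1242 0.1173]
side4 [154 242  22  28 349] 0.1046 [0.6973 0.2606 0.1035] [0.6983 0.2608 0.1027]
side4 [235 375  18  20 273] 0.0598 [0.4147 0.3466 0.0573] [0.4144 0.3467 0.0573]
white 295 [[0.0017, -0.0125, -0.0324], [0.0497, -0.0038, -0.0297], [0.0759, 0.0138, -0.0255]]
grey 295 [[0.0604, -0.0131, -0.0247], [0.0856, -0.0063, -0.0098], [0.103, 0.0115, 0.0093]]
```

View pics/m3.png

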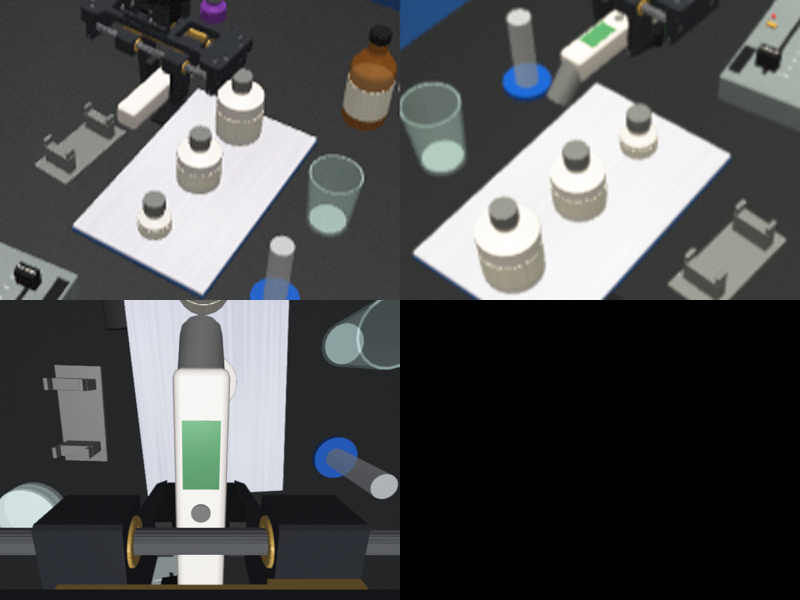

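Call:
servo_tool(increments=[{"dx": 0.055,"dy": 0.014,"dz": 0.06,"wx": 0,"wy": 0,"wz": 0,"hand": 0.1},{"dx": 0.055,"dy": 0.014,"dz": 0.06,"wx": 0,"wy": 0,"wz": 0,"hand": 0.1},{"dx": 0.055,"dy": 0.014,"dz": 0.06,"wx": 0,"wy": 0,"wz": 0,"hand": 0.1},{"dx": 0.055,"dy": 0.014,"dz": 0.06,"wx": 0,"wy": 0,"wz": 0,"hand": 0.1},{"dx": 0.055,"dy": 0.014,"dz": 0.06,"wx": 0,"wy": 0,"wz": 0,"hand": 0.1}])

```text
t: 26.85
tcp_pos: [0.5903, -0.0447, 0.1988]
eef_rot: [[0.033, 0.999, 0.0], [0.999, -0.033, -0.0], [-0.0, 0.0, -1.0]]
contact_force: [0.1, -0.1, -1.7]
grip_width: 0.0255
grip_force: 30.0
```

```bash
cat >> meas.py <<'E'
def aim(cap):
    s=env.observe(); M=s['eef_rot']; L=s['tcp_pos']+M@np.array([.0955,0,.0108]); d=M@np.array([1,0,1])/2**.5
    v=np.array(cap)-L; k=v@d; print('tcp',s['tcp_pos'],'dist',np.linalg.norm(v),'miss (tool, mm)',np.round(M.T@(v-k*d)*1000,1)); 
    print('shift',np.round(M.T@(v-.1*d)/.2,4))
E
python3 -c "
from meas import *
aim([.595,.122,.117])"
```

```text
tcp [ 0.5902691  -0.0447493   0.19880983] dist 0.10062858412385343 miss (tool, mm) [ 0.2 -0.8 -0.2]
shift [ 0.0031 -0.004   0.0013]
```

Excellent aim; hold 1.6 s.

Call:
servo_tool(increments=[{"dx": 0.002,"dy": -0.003,"dz": 0,"wx": 0,"wy": 0,"wz": 0,"hand": 0.1},{"dx": 0.002,"dy": -0.003,"dz": 0,"wx": 0,"wy": 0,"wz": 0,"hand": 0.1},{"dx": 0.002,"dy": -0.003,"dz": 0,"wx": 0,"wy": 0,"wz": 0,"hand": 0.1},{"dx": 0.002,"dy": -0.003,"dz": 0,"wx": 0,"wy": 0,"wz": 0,"hand": 0.1},{"dx": 0.002,"dy": -0.003,"dz": 0,"wx": 0,"wy": 0,"wz": 0,"hand": 0.1},{"dx": 0.002,"dy": -0.003,"dz": 0,"wx": 0,"wy": 0,"wz": 0,"hand": 0.1},{"dx": 0.002,"dy": -0.003,"dz": 0,"wx": 0,"wy": 0,"wz": 0,"hand": 0.1},{"dx": 0.002,"dy": -0.003,"dz": 0,"wx": 0,"wy": 0,"wz": 0,"hand": 0.1},{"dx": 0.002,"dy": -0.003,"dz": 0,"wx": 0,"wy": 0,"wz": 0,"hand": 0.1},{"dx": 0.002,"dy": -0.003,"dz": 0,"wx": 0,"wy": 0,"wz": 0,"hand": 0.1},{"dx": 0.002,"dy": -0.003,"dz": 0,"wx": 0,"wy": 0,"wz": 0,"hand": 0.1},{"dx": 0.002,"dy": -0.003,"dz": 0,"wx": 0,"wy": 0,"wz": 0,"hand": 0.1},{"dx": 0.002,"dy": -0.003,"dz": 0,"wx": 0,"wy": 0,"wz": 0,"hand": 0.1},{"dx": 0.002,"dy": -0.003,"dz": 0,"wx": 0,"wy": 0,"wz": 0,"hand": 0.1},{"dx": 0.002,"dy": -0.003,"dz": 0,"wx": 0,"wy": 0,"wz": 0,"hand": 0.1},{"dx": 0.002,"dy": -0.003,"dz": 0,"wx": 0,"wy": 0,"wz": 0,"hand": 0.1}])

```text
t: 28.45
tcp_pos: [0.5897, -0.0442, 0.1987]
eef_rot: [[0.033, 0.999, 0.0], [0.999, -0.033, -0.0], [-0.0, 0.0, -1.0]]
contact_force: [0.1, -0.3, -0.8]
grip_width: 0.0258
grip_force: 30.0
```

```bash
python3 -c "
from meas import *
aim([.595,.122,.117])
for n in('scene','side'): shot(n,n+'5'); caps(n+'5')
aim([.598,.0115,.100])"
```

```text
tcp [ 0.58969392 -0.0441521   0.19873447] dist 0.10017405691359266 miss (tool, mm) [-0.1 -0.2  0.1]
shift [ 0.0001 -0.0009  0.0011]
scene5 [358 216  24  29 491] 0.1164 [0.6029 0.1199 0.1155] [0.6026 0.1181 0.116 ]
scene5 [338 242  23  28 464] 0.102 [0.5979 0.0103 0.1001] [0.598  0.0094 0.1001]
scene5 [321 275  12  14 132] 0.0722 [ 0.5977 -0.094   0.0697] [ 0.5971 -0.0939  0.0694]
side5 [313 172  13  17 171] 0.0717 [ 0.5966 -0.0921  0.069 ] [ 0.5962 -0.0912  0.069 ]
side5 [275 190  28  34 710] 0.1016 [0.5976 0.012  0.0996] [0.5964 0.0131 0.1001]
side5 [ 237  218   35   42 1090] 0.1181 [0.5946 0.1236 0.1165] [0.5933 0.1244 0.1172]
side5 [155 243  20  28 340] 0.1061 [0.6978 0.2623 0.1046] [0.6986 0.261  0.1042]
side5 [235 375  18  20 274] 0.0595 [0.4148 0.3465 0.0571] [0.4143 0.3467 0.0571]
tcp [ 0.58969318 -0.04415468  0.19873374] dist 0.09664926616657463 miss (tool, mm) [-63.8   6.5  63.8]
shift [-0.5515  0.0323  0.0861]
```

Call:
servo_tool(increments=[{"dx": -0.25,"dy": 0.03,"dz": 0,"wx": 0,"wy": 0,"wz": 0,"hand": 0.1},{"dx": -0.5,"dy": 0.03,"dz": 0.05,"wx": 0,"wy": 0,"wz": 0,"hand": 0.1},{"dx": -0.551,"dy": 0.031,"dz": 0.085,"wx": 0,"wy": 0,"wz": 0,"hand": 0.1},{"dx": -0.551,"dy": 0.031,"dz": 0.085,"wx": 0,"wy": 0,"wz": 0,"hand": 0.1},{"dx": -0.551,"dy": 0.031,"dz": 0.085,"wx": 0,"wy": 0,"wz": 0,"hand": 0.1},{"dx": -0.551,"dy": 0.031,"dz": 0.085,"wx": 0,"wy": 0,"wz": 0,"hand": 0.1},{"dx": -0.551,"dy": 0.031,"dz": 0.085,"wx": 0,"wy": 0,"wz": 0,"hand": 0.1}])

```text
t: 29.25
tcp_pos: [0.5928, -0.1521, 0.1825]
eef_rot: [[0.03, 1.0, 0.001], [1.0, -0.03, 0.001], [0.001, 0.001, -1.0]]
contact_force: [0.8, 0.1, -1.8]
grip_width: 0.0259
grip_force: 30.0
```

```bash
python3 -c "
from meas import *
aim([.5978,.0115,.100])"
```

```text
tcp [ 0.59280402 -0.15211993  0.18245708] dist 0.09898198525974804 miss (tool, mm) [-1.9  0.   1.9]
shift [-0.013   0.0002  0.0055]
```

Call:
servo_tool(increments=[{"dx": -0.011,"dy": 0,"dz": 0.004,"wx": 0,"wy": 0,"wz": 0,"hand": 0.1},{"dx": -0.011,"dy": 0,"dz": 0.004,"wx": 0,"wy": 0,"wz": 0,"hand": 0.1},{"dx": -0.011,"dy": 0,"dz": 0.004,"wx": 0,"wy": 0,"wz": 0,"hand": 0.1},{"dx": -0.011,"dy": 0,"dz": 0.004,"wx": 0,"wy": 0,"wz": 0,"hand": 0.1},{"dx": -0.011,"dy": 0,"dz": 0.004,"wx": 0,"wy": 0,"wz": 0,"hand": 0.1},{"dx": -0.011,"dy": 0,"dz": 0.004,"wx": 0,"wy": 0,"wz": 0,"hand": 0.1},{"dx": -0.011,"dy": 0,"dz": 0.004,"wx": 0,"wy": 0,"wz": 0,"hand": 0.1},{"dx": -0.011,"dy": 0,"dz": 0.004,"wx": 0,"wy": 0,"wz": 0,"hand": 0.1},{"dx": -0.011,"dy": 0,"dz": 0.004,"wx": 0,"wy": 0,"wz": 0,"hand": 0.1},{"dx": -0.011,"dy": 0,"dz": 0.004,"wx": 0,"wy": 0,"wz": 0,"hand": 0.1},{"dx": -0.011,"dy": 0,"dz": 0.004,"wx": 0,"wy": 0,"wz": 0,"hand": 0.1},{"dx": -0.011,"dy": 0,"dz": 0.004,"wx": 0,"wy": 0,"wz": 0,"hand": 0.1},{"dx": -0.011,"dy": 0,"dz": 0.004,"wx": 0,"wy": 0,"wz": 0,"hand": 0.1},{"dx": -0.011,"dy": 0,"dz": 0.004,"wx": 0,"wy": 0,"wz": 0,"hand": 0.1},{"dx": -0.011,"dy": 0,"dz": 0.004,"wx": 0,"wy": 0,"wz": 0,"hand": 0.1},{"dx": -0.011,"dy": 0,"dz": 0.004,"wx": 0,"wy": 0,"wz": 0,"hand": 0.1},{"dx": -0.011,"dy": 0,"dz": 0.004,"wx": 0,"wy": 0,"wz": 0,"hand": 0.1}])

```text
t: 30.95
tcp_pos: [0.5922, -0.1567, 0.1809]
eef_rot: [[0.033, 0.999, 0.0], [0.999, -0.033, -0.0], [-0.0, 0.0, -1.0]]
contact_force: [-0.0, -0.2, -1.5]
grip_width: 0.0255
grip_force: 30.0
```

```bash
python3 -c "
from meas import *
aim([.5978,.0115,.100])
for n in('scene','side'): shot(n,n+'6'); caps(n+'6')
aim([.597,-.0925,.069])"
```

```text
tcp [ 0.59217668 -0.15667017  0.1809274 ] dist 0.10105470295029556 miss (tool, mm) [ 1.3  0.1 -1.3]
shift [ 0.0103  0.0003 -0.0029]
scene6 [358 214  24  31 584] 0.1186 [0.5951 0.121  0.1169] [0.5963 0.1201 0.1176]
scene6 [338 243  23  27 363] 0.1007 [0.6041 0.0117 0.0994] [0.605  0.0118 0.0998]
scene6 [321 275  12  14 128] 0.0722 [ 0.5977 -0.0945  0.0697] [ 0.5982 -0.0944  0.0698]
side6 [313 172  13  16 171] 0.0711 [ 0.5969 -0.0913  0.0688] [ 0.5961 -0.0907  0.069 ]
side6 [275 190  28  33 700] 0.1014 [0.5972 0.0127 0.0999] [0.597  0.0133 0.1002]
side6 [ 237  218   35   42 1094] 0.1183 [0.5944 0.1232 0.1164] [0.5933 0.1242 0.1173]
side6 [155 242  20  28 350] 0.1056 [0.6979 0.2609 0.1043] [0.6988 0.2613 0.103 ]
side6 [235 375  18  20 271] 0.0596 [0.4147 0.3464 0.0575] [0.4144 0.3468 0.0572]
tcp [ 0.59215241 -0.15666773  0.18092529] dist 0.1058628779168403 miss (tool, mm) [-66.2   2.7  66.2]
shift [-0.5096  0.0137  0.1521]
```

Call:
servo_tool(increments=[{"dx": -0.2,"dy": 0.014,"dz": 0.05,"wx": 0,"wy": 0,"wz": 0,"hand": 0.1},{"dx": -0.4,"dy": 0.014,"dz": 0.1,"wx": 0,"wy": 0,"wz": 0,"hand": 0.1},{"dx": -0.51,"dy": 0.014,"dz": 0.152,"wx": 0,"wy": 0,"wz": 0,"hand": 0.1},{"dx": -0.51,"dy": 0.014,"dz": 0.152,"wx": 0,"wy": 0,"wz": 0,"hand": 0.1},{"dx": -0.51,"dy": 0.014,"dz": 0.152,"wx": 0,"wy": 0,"wz": 0,"hand": 0.1},{"dx": -0.51,"dy": 0.014,"dz": 0.152,"wx": 0,"wy": 0,"wz": 0,"hand": 0.1},{"dx": -0.51,"dy": 0.014,"dz": 0.152,"wx": 0,"wy": 0,"wz": 0,"hand": 0.1},{"dx": -0.51,"dy": 0.014,"dz": 0.152,"wx": 0,"wy": 0,"wz": 0,"hand": 0.1},{"dx": -0.51,"dy": 0.014,"dz": 0.152,"wx": 0,"wy": 0,"wz": 0,"hand": 0.1},{"dx": -0.51,"dy": 0.014,"dz": 0.152,"wx": 0,"wy": 0,"wz": 0,"hand": 0.1}])

```text
t: 32.05
tcp_pos: [0.5917, -0.2584, 0.1507]
eef_rot: [[0.033, 0.999, 0.0], [0.999, -0.033, -0.0], [-0.0, 0.0, -1.0]]
contact_force: [-1.2, -0.2, -1.5]
grip_width: 0.0254
grip_force: 30.0
```

Call:
servo_tool(increments=[{"dx": 0,"dy": 0,"dz": 0,"wx": 0,"wy": 0,"wz": 0,"hand": 0.1},{"dx": 0,"dy": 0,"dz": 0,"wx": 0,"wy": 0,"wz": 0,"hand": 0.1},{"dx": 0,"dy": 0,"dz": 0,"wx": 0,"wy": 0,"wz": 0,"hand": 0.1},{"dx": 0,"dy": 0,"dz": 0,"wx": 0,"wy": 0,"wz": 0,"hand": 0.1},{"dx": 0,"dy": 0,"dz": 0,"wx": 0,"wy": 0,"wz": 0,"hand": 0.1},{"dx": 0,"dy": 0,"dz": 0,"wx": 0,"wy": 0,"wz": 0,"hand": 0.1},{"dx": 0,"dy": 0,"dz": 0,"wx": 0,"wy": 0,"wz": 0,"hand": 0.1},{"dx": 0,"dy": 0,"dz": 0,"wx": 0,"wy": 0,"wz": 0,"hand": 0.1},{"dx": 0,"dy": 0,"dz": 0,"wx": 0,"wy": 0,"wz": 0,"hand": 0.1},{"dx": 0,"dy": 0,"dz": 0,"wx": 0,"wy": 0,"wz": 0,"hand": 0.1},{"dx": 0,"dy": 0,"dz": 0,"wx": 0,"wy": 0,"wz": 0,"hand": 0.1},{"dx": 0,"dy": 0,"dz": 0,"wx": 0,"wy": 0,"wz": 0,"hand": 0.1},{"dx": 0,"dy": 0,"dz": 0,"wx": 0,"wy": 0,"wz": 0,"hand": 0.1},{"dx": 0,"dy": 0,"dz": 0,"wx": 0,"wy": 0,"wz": 0,"hand": 0.1}])

```text
t: 33.45
tcp_pos: [0.5916, -0.2587, 0.1506]
eef_rot: [[0.033, 0.999, 0.0], [0.999, -0.033, -0.0], [-0.0, 0.0, -1.0]]
contact_force: [-0.4, -0.4, -1.9]
grip_width: 0.026
grip_force: 30.0
```

```bash
python3 -c "
from meas import *
aim([.597,-.0925,.069])
for n in('scene','side'): shot(n,n+'7'); caps(n+'7')
go([.4265,-.0305,.13],88)"
```

```text
tcp [ 0.59163082 -0.2587301   0.15056294] dist 0.10010653270588071 miss (tool, mm) [ 0.  -0.1 -0. ]
shift [ 0.0006 -0.0006  0.0002]
scene7 [358 214  24  31 585] 0.119 [0.5951 0.1213 0.1172] [0.5946 0.1198 0.1178]
scene7 [338 242  23  27 458] 0.1023 [0.5986 0.01   0.1001] [0.5987 0.0094 0.1008]
scene7 [323 275  10  15 108] 0.0718 [ 0.5988 -0.0946  0.0694] [ 0.6003 -0.0921  0.0694]
side7 [313 172  13  16 172] 0.0713 [ 0.5969 -0.0915  0.0688] [ 0.5966 -0.0909  0.0691]
side7 [275 190  28  34 702] 0.1015 [0.597  0.0128 0.0995] [0.5969 0.0137 0.1001]
side7 [ 237  218   35   42 1094] 0.118 [0.5945 0.1235 0.1165] [0.5935 0.1242 0.117 ]
side7 [154 243  22  27 344] 0.1058 [0.6972 0.263  0.1052] [0.6982 0.2622 0.1027]
side7 [235 375  18  20 275] 0.0596 [0.4146 0.3466 0.057 ] [0.4145 0.3464 0.0573]
d [ 1.1133 -0.8627  0.1026] w [0.     0.     0.0012]
```

Call:
servo_tool(increments=[{"dx": 0,"dy": -0.2,"dz": -0.15,"wx": 0,"wy": 0,"wz": 0,"hand": 0.1},{"dx": 0.2,"dy": -0.4,"dz": -0.15,"wx": 0,"wy": 0,"wz": 0,"hand": 0.1},{"dx": 0.4,"dy": -0.6,"dz": -0.15,"wx": 0,"wy": 0,"wz": 0,"hand": 0.1},{"dx": 0.6,"dy": -0.8,"dz": -0.15,"wx": 0,"wy": 0,"wz": 0,"hand": 0.1},{"dx": 0.8,"dy": -0.86,"dz": -0.15,"wx": 0,"wy": 0,"wz": 0,"hand": 0.1},{"dx": 1,"dy": -0.86,"dz": -0.15,"wx": 0,"wy": 0,"wz": 0,"hand": 0.1},{"dx": 1,"dy": -0.86,"dz": -0.15,"wx": 0,"wy": 0,"wz": 0,"hand": 0.1},{"dx": 1,"dy": -0.86,"dz": -0.15,"wx": 0,"wy": 0,"wz": 0,"hand": 0.1},{"dx": 1,"dy": -0.86,"dz": -0.15,"wx": 0,"wy": 0,"wz": 0,"hand": 0.1},{"dx": 1,"dy": -0.86,"dz": -0.15,"wx": 0,"wy": 0,"wz": 0,"hand": 0.1}])

```text
t: 34.55
tcp_pos: [0.4264, -0.0547, 0.1803]
eef_rot: [[0.036, 0.999, -0.0], [0.999, -0.036, -0.001], [-0.001, -0.0, -1.0]]
contact_force: [0.7, 0.1, -0.9]
grip_width: 0.026
grip_force: 30.0
```

```bash
python3 -c "
from meas import *
st(); go([.4266,-.031,.08],88); shot('wrist','w13')
z=load('w13')
P=cloud(z);C=z['p'].astype(int);L=P[...,2]
q=P[(C.min(-1)>150)&(L>.17)&(L<.23)]; print(rect(q))"
```

```text
34.55 [ 0.4264 -0.0547  0.1803] [[0.036, 0.999, -0.0], [0.999, -0.036, -0.001], [-0.001, -0.0, -1.0]] 0.02596681918157261 [ 0.73  0.09 -0.89]
d [ 0.119  -0.0032  0.5015] w [-0.0001  0.0004 -0.0009]
(array([418.7, -37. ]), array([115.3,  41.4]), 87.6)
```

Call:
servo_tool(increments=[{"dx": 0.118,"dy": 0,"dz": 0.1,"wx": 0,"wy": 0,"wz": 0,"hand": 0.1},{"dx": 0.118,"dy": 0,"dz": 0.25,"wx": 0,"wy": 0,"wz": 0,"hand": 0.1},{"dx": 0.118,"dy": 0,"dz": 0.4,"wx": 0,"wy": 0,"wz": 0,"hand": 0.1},{"dx": 0.118,"dy": 0,"dz": 0.5,"wx": 0,"wy": 0,"wz": 0,"hand": 0.1},{"dx": 0.118,"dy": 0,"dz": 0.6,"wx": 0,"wy": 0,"wz": 0,"hand": 0.1},{"dx": 0.118,"dy": 0,"dz": 0.6,"wx": 0,"wy": 0,"wz": 0,"hand": 0.1},{"dx": 0.118,"dy": 0,"dz": 0.65,"wx": 0,"wy": 0,"wz": 0,"hand": 0.1},{"dx": 0.118,"dy": 0,"dz": 0.7,"wx": 0,"wy": 0,"wz": 0,"hand": 0.1},{"dx": 0.118,"dy": 0,"dz": 0.73,"wx": 0,"wy": 0,"wz": 0,"hand": 0.1},{"dx": 0.118,"dy": 0,"dz": 0.742,"wx": 0,"wy": 0,"wz": 0,"hand": 0.1},{"dx": 0.118,"dy": 0,"dz": 0.742,"wx": 0,"wy": 0,"wz": 0,"hand": 0.1},{"dx": 0.118,"dy": 0,"dz": 0.742,"wx": 0,"wy": 0,"wz": 0,"hand": 0.1}])

```text
t: 35.8
tcp_pos: [0.4275, -0.0299, 0.0326]
eef_rot: [[0.034, 0.999, 0.001], [0.999, -0.034, 0.0], [0.0, 0.001, -1.0]]
contact_force: [0.5, -0.2, -2.3]
grip_width: 0.0257
grip_force: 30.0
```

Call:
servo_tool(increments=[{"dx": -0.003,"dy": -0.001,"dz": 0.006,"wx": 0,"wy": 0,"wz": 0,"hand": 0.1},{"dx": -0.003,"dy": -0.001,"dz": 0.006,"wx": 0,"wy": 0,"wz": 0,"hand": 0.1},{"dx": -0.003,"dy": -0.001,"dz": 0.006,"wx": 0,"wy": 0,"wz": 0,"hand": 0.1},{"dx": -0.003,"dy": -0.001,"dz": 0.006,"wx": 0,"wy": 0,"wz": 0,"hand": 0.55},{"dx": -0.003,"dy": -0.001,"dz": 0.006,"wx": 0,"wy": 0,"wz": 0,"hand": 0.55},{"dx": -0.003,"dy": -0.001,"dz": 0.006,"wx": 0,"wy": 0,"wz": 0,"hand": 0.55},{"dx": -0.003,"dy": -0.001,"dz": 0.006,"wx": 0,"wy": 0,"wz": 0,"hand": 0.55},{"dx": -0.003,"dy": -0.001,"dz": -0.15,"wx": 0,"wy": 0,"wz": 0,"hand": 0.55},{"dx": -0.003,"dy": -0.001,"dz": -0.35,"wx": 0,"wy": 0,"wz": 0,"hand": 0.55},{"dx": -0.003,"dy": -0.001,"dz": -0.6,"wx": 0,"wy": 0,"wz": 0,"hand": 0.55},{"dx": -0.2,"dy": 0,"dz": -0.85,"wx": 0,"wy": 0,"wz": 0,"hand": 0.55},{"dx": -0.5,"dy": 0,"dz": -0.85,"wx": 0,"wy": 0,"wz": 0,"hand": 0.55},{"dx": -0.5,"dy": 0,"dz": -0.85,"wx": 0,"wy": 0,"wz": 0,"hand": 0.55},{"dx": -0.5,"dy": 0,"dz": -0.85,"wx": 0,"wy": 0,"wz": 0,"hand": 0.55}])

```text
t: 37.2
tcp_pos: [0.4233, -0.1365, 0.2039]
eef_rot: [[0.046, 0.999, 0.002], [0.999, -0.046, -0.004], [-0.004, 0.003, -1.0]]
contact_force: [0.5, 0.7, 0.7]
grip_width: 0.0486
grip_force: 0.0
```

```bash
python3 -c "
from meas import *
st(); shot('wrist','w14'); therm('w14'); shot('side','side8'); therm('side8'); shot('scene','scene8'); therm('scene8'); unit('side8')
go([.5362,-.2685,.18],8)
I=np.hstack([cv2.imread('pics/w14.png')[0:330,150:450],cv2.resize(cv2.imread('pics/side8.png')[190:300,310:420],(330,330))]); cv2.imwrite('pics/m4.png',I)"
```

```text
37.2 [ 0.4233 -0.1365  0.2039] [[0.046, 0.999, 0.002], [0.999, -0.046, -0.004], [-0.004, 0.003, -1.0]] 0.048648821297508436 [0.51 0.65 0.68]
bar (array([426. , -47.3]), array([113.8,  26. ]), 87.7) 0.06057962235651243
foot (array([416.8, -64.6]), array([185.6,  77.5]), 76.8) 0.005692874281227112
bar (array([427.1, -28.4]), array([148.5,  26. ]), 87.2) 0.06109557348964523
foot (array([434. , -14.2]), array([288.7,  89.7]), 77.0) 0.0062665288771361904
bar (array([427.4, -29.7]), array([150. ,  27.5]), 88.4) 0.06112555253126678
foot (array([433.6, -22.6]), array([128.4, 246.6]), 0.8) 0.0064413383222621245
side8 unit (array([ 503.4, -316.9]), array([170.2, 174. ]), 7.9) 0.04014190419283847
 gold 10 [411.1 148.3] [ 0.4918 -0.3222  0.0443] ray@.044 [ 0.4926 -0.3234]
 fader 72 37 [ 0.543  -0.2631  0.0686] (array([ 544.1, -263.4]), array([13.5, 18.5]), 25.1) (array([ 536.9, -265.8]), array([28.7, 17.7]), 11.2)
d [-0.6768  0.5868  0.109 ] w [-3.000e-04 -1.000e-04  8.898e-01]
```

View pics/m4.png

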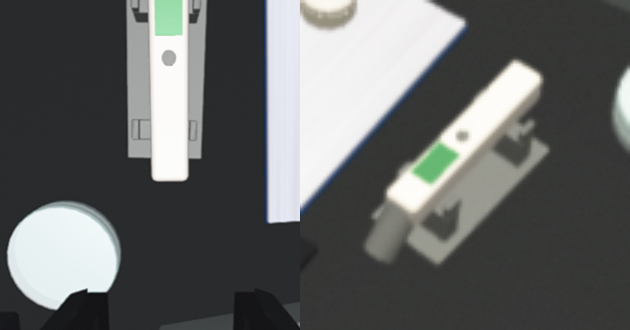

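Call:
servo_tool(increments=[{"dx": -0.2,"dy": 0.2,"dz": 0,"wx": 0,"wy": 0,"wz": 0.89,"hand": 0.5},{"dx": -0.4,"dy": 0.4,"dz": 0,"wx": 0,"wy": 0,"wz": 0.89,"hand": 0.5},{"dx": -0.6,"dy": 0.55,"dz": 0,"wx": 0,"wy": 0,"wz": 0.89,"hand": 0.5},{"dx": -0.675,"dy": 0.58,"dz": 0.1,"wx": 0,"wy": 0,"wz": 0.89,"hand": 0.5},{"dx": -0.675,"dy": 0.58,"dz": 0.1,"wx": 0,"wy": 0,"wz": 0.89,"hand": 0.5},{"dx": -0.675,"dy": 0.58,"dz": 0.1,"wx": 0,"wy": 0,"wz": 0.89,"hand": 0.5},{"dx": -0.675,"dy": 0.58,"dz": 0.1,"wx": 0,"wy": 0,"wz": 0.89,"hand": 0.5},{"dx": -0.675,"dy": 0.58,"dz": 0.1,"wx": 0,"wy": 0,"wz": 0.89,"hand": 0.5},{"dx": -0.675,"dy": 0.58,"dz": 0.1,"wx": 0,"wy": 0,"wz": 0.89,"hand": 0.5},{"dx": -0.675,"dy": 0.58,"dz": 0.1,"wx": 0,"wy": 0,"wz": 0.89,"hand": 0.5},{"dx": -0.675,"dy": 0.58,"dz": 0.1,"wx": 0,"wy": 0,"wz": 0.89,"hand": 0.5},{"dx": -0.675,"dy": 0.58,"dz": 0.1,"wx": 0,"wy": 0,"wz": 0.89,"hand": 0.5},{"dx": -0.675,"dy": 0.58,"dz": 0.1,"wx": 0,"wy": 0,"wz": 0.89,"hand": 0.5},{"dx": -0.675,"dy": 0.58,"dz": 0.1,"wx": 0,"wy": 0,"wz": 0.89,"hand": 0.5}])

```text
t: 38.75
tcp_pos: [0.5353, -0.2679, 0.1819]
eef_rot: [[0.99, 0.14, -0.0], [0.14, -0.99, 0.0], [-0.0, -0.0, -1.0]]
contact_force: [-0.1, 0.0, -1.0]
grip_width: 0.044
grip_force: 0.0
```

```bash
python3 -c "
from meas import *
st(); go([.5360,-.2685,.052],8)"
```

```text
38.75 [ 0.5353 -0.2679  0.1819] [[0.99, 0.14, -0.0], [0.14, -0.99, 0.0], [-0.0, -0.0, -1.0]] 0.0439956686466124 [-0.1   0.02 -0.99]
d [0.0033 0.0038 0.6494] w [-0.0002  0.0002  0.0008]
```

Call:
servo_tool(force=12, increments=[{"dx": 0.003,"dy": 0.003,"dz": 0.25,"wx": 0,"wy": 0,"wz": 0,"hand": 0.5},{"dx": 0.003,"dy": 0.003,"dz": 0.45,"wx": 0,"wy": 0,"wz": 0,"hand": 0.5},{"dx": 0.003,"dy": 0.003,"dz": 0.65,"wx": 0,"wy": 0,"wz": 0,"hand": 0.5},{"dx": 0.003,"dy": 0.003,"dz": 0.65,"wx": 0,"wy": 0,"wz": 0,"hand": 0.5},{"dx": 0.003,"dy": 0.003,"dz": 0.65,"wx": 0,"wy": 0,"wz": 0,"hand": 0},{"dx": 0.003,"dy": 0.003,"dz": 0.65,"wx": 0,"wy": 0,"wz": 0,"hand": 0},{"dx": 0.003,"dy": 0.003,"dz": 0.65,"wx": 0,"wy": 0,"wz": 0,"hand": 0},{"dx": 0.003,"dy": 0.003,"dz": 0.65,"wx": 0,"wy": 0,"wz": 0,"hand": 0},{"dx": 0.003,"dy": 0.003,"dz": 0.65,"wx": 0,"wy": 0,"wz": 0,"hand": 0},{"dx": 0.003,"dy": 0.08,"dz": 0.65,"wx": 0,"wy": 0,"wz": 0,"hand": 0},{"dx": 0.003,"dy": 0.16,"dz": 0.65,"wx": 0,"wy": 0,"wz": 0,"hand": 0},{"dx": 0.003,"dy": 0.24,"dz": 0.65,"wx": 0,"wy": 0,"wz": 0,"hand": 0},{"dx": 0.003,"dy": 0.32,"dz": 0.65,"wx": 0,"wy": 0,"wz": 0,"hand": 0},{"dx": 0.003,"dy": 0.34,"dz": 0.65,"wx": 0,"wy": 0,"wz": 0,"hand": 0},{"dx": 0.003,"dy": 0.34,"dz": 0.65,"wx": 0,"wy": 0,"wz": 0,"hand": 0},{"dx": 0.003,"dy": 0.34,"dz": 0.65,"wx": 0,"wy": 0,"wz": 0,"hand": 0},{"dx": 0.003,"dy": 0.34,"dz": 0.65,"wx": 0,"wy": 0,"wz": 0,"hand": 0},{"dx": 0.003,"dy": 0.34,"dz": 0.65,"wx": 0,"wy": 0,"wz": 0,"hand": 0}])

```text
t: 40.55
tcp_pos: [0.5466, -0.337, 0.054]
eef_rot: [[0.99, 0.139, 0.003], [0.139, -0.99, -0.003], [0.003, 0.003, -1.0]]
contact_force: [-0.1, -2.3, 6.4]
grip_width: 0.0156
grip_force: 12.0
```

```bash
cat > al.py <<'E'
from meas import *
import sys
s=st(); shot('wrist',sys.argv[1]); z=load(sys.argv[1]);P=cloud(z);C=z['p'].astype(int)
uy=np.array([-.139,.990])
m=((C[...,0]-C[...,2]>80)&(C[...,1]>90)&(abs(P[...,2]-.044)<.01)).astype(np.uint8)
k,l,t,ce=cv2.connectedComponentsWithStats(m)
for i in range(1,k):
    if t[i,4]>30: p=atz(z,*ce[i],.044); print('gold',t[i],np.round(p,4),p[:2]@uy)
m=(C.min(-1)>200)&(abs(P[...,2]-.07)<.012); v,u=np.nonzero(m); k=(v>280)&(abs(u-320)<60)
if k.sum(): p=atz(z,u[k].mean(),v[k].mean(),.07); print('line',np.round(p,4),p[:2]@uy)
E
python3 al.py w15
```

```text
40.55 [ 0.5466 -0.337   0.054 ] [[0.99, 0.139, 0.003], [0.139, -0.99, -0.003], [0.003, 0.003, -1.0]] 0.015640990278974976 [-0.14 -2.28  6.38]
gold [367 218  16  14 122] [ 0.582  -0.3525  0.044 ] -0.42986929667394874
gold [323 223  14  32 443] [ 0.5739 -0.3359  0.044 ] -0.4122751208565526
gold [268 411  14  14 177] [ 0.4884 -0.3233  0.044 ] -0.3879006540031763
line [ 0.5469 -0.3361  0.07  ] -0.4087244805365822
```

Call:
servo_tool(increments=[{"dx": 0,"dy": 0.017,"dz": 0,"wx": 0,"wy": 0,"wz": 0,"hand": 0},{"dx": 0,"dy": 0.017,"dz": 0,"wx": 0,"wy": 0,"wz": 0,"hand": 0},{"dx": 0,"dy": 0.017,"dz": 0,"wx": 0,"wy": 0,"wz": 0,"hand": 0},{"dx": 0,"dy": 0.017,"dz": 0,"wx": 0,"wy": 0,"wz": 0,"hand": 0}])

```text
t: 41.0
tcp_pos: [0.5469, -0.3395, 0.054]
eef_rot: [[0.99, 0.139, 0.003], [0.139, -0.99, -0.002], [0.003, 0.002, -1.0]]
contact_force: [-0.3, 0.5, 6.1]
grip_width: 0.0158
grip_force: 12.0
```

```bash
python3 al.py w16
```

```text
41.0 [ 0.5469 -0.3395  0.054 ] [[0.99, 0.139, 0.003], [0.139, -0.99, -0.002], [0.003, 0.002, -1.0]] 0.015821709074301835 [-0.31  0.47  6.06]
gold [361 217  16  15 139] [ 0.5821 -0.3525  0.044 ] -0.4299028318181495
gold [316 223  15  32 470] [ 0.5739 -0.3358  0.044 ] -0.41220609790422874
gold [267 411   9  14 113] [ 0.4884 -0.3245  0.044 ] -0.389122229271164
line [ 0.5468 -0.3386  0.07  ] -0.4112028945958929
```

Call:
servo_tool(increments=[{"dx": 0,"dy": 0.004,"dz": 0,"wx": 0,"wy": 0,"wz": 0,"hand": 0},{"dx": 0,"dy": 0.004,"dz": 0,"wx": 0,"wy": 0,"wz": 0,"hand": 0},{"dx": 0,"dy": 0.004,"dz": 0,"wx": 0,"wy": 0,"wz": 0,"hand": 0},{"dx": 0,"dy": 0.004,"dz": 0,"wx": 0,"wy": 0,"wz": 0,"hand": 0.5},{"dx": 0,"dy": 0.004,"dz": 0,"wx": 0,"wy": 0,"wz": 0,"hand": 0.5},{"dx": 0,"dy": 0.004,"dz": 0,"wx": 0,"wy": 0,"wz": 0,"hand": 0.5},{"dx": 0,"dy": 0.004,"dz": 0,"wx": 0,"wy": 0,"wz": 0,"hand": 0.5},{"dx": 0,"dy": 0.004,"dz": -0.25,"wx": 0,"wy": 0,"wz": 0,"hand": 0.5},{"dx": 0,"dy": 0.004,"dz": -0.5,"wx": 0,"wy": 0,"wz": 0,"hand": 0.5},{"dx": -0.3,"dy": 0.004,"dz": -0.75,"wx": 0,"wy": 0,"wz": 0,"hand": 0.5},{"dx": -0.6,"dy": 0.004,"dz": -0.75,"wx": 0,"wy": 0,"wz": 0,"hand": 0.5},{"dx": -0.6,"dy": 0.004,"dz": -0.75,"wx": 0,"wy": 0,"wz": 0,"hand": 0.5},{"dx": -0.6,"dy": 0.004,"dz": -0.75,"wx": 0,"wy": 0,"wz": 0,"hand": 0.5},{"dx": -0.6,"dy": 0.004,"dz": -0.75,"wx": 0,"wy": 0,"wz": 0,"hand": 0.5}])

```text
t: 42.45
tcp_pos: [0.427, -0.3568, 0.2025]
eef_rot: [[0.99, 0.138, 0.001], [0.138, -0.99, -0.0], [0.001, 0.001, -1.0]]
contact_force: [0.1, -0.2, -0.4]
grip_width: 0.0441
grip_force: 0.0
```

```bash
cat >> al.py <<'E'
m=((P[...,2]>.064)&(P[...,2]<.075)&(P[...,0]>.4)&(P[...,1]>-.45)).astype(np.uint8); k,l,t,ce=cv2.connectedComponentsWithStats(m)
for i in range(1,k):
    if 100<t[i,4]<5000: q=P[l==i];r=rect(q);print('fader',np.round(q.mean(0),4),q.mean(0)[:2]@uy,r,r[0]@uy)
E
python3 al.py w17; python3 -c "
from meas import *
for n in('scene','side'): shot(n,n+'9'); caps(n+'9'); therm(n+'9')"
```

```text
42.45 [ 0.427  -0.3568  0.2025] [[0.99, 0.138, 0.001], [0.138, -0.99, -0.0], [0.001, 0.001, -1.0]] 0.044108322860447725 [ 0.09 -0.24 -0.44]
gold [317   0   9  14 122] [ 0.5709 -0.3362  0.044 ] -0.412230144551184
gold [283 119   9  19 150] [ 0.4911 -0.323   0.044 ] -0.3880670598158165
fader [ 0.5458 -0.3387  0.0695] -0.41121560605485374 (array([ 545.8, -338.8]), array([27.8, 15.8]), 7.4) -411.2782
fader [ 0.4642 -0.327   0.0694] -0.388233920522567 (array([ 463.8, -326.8]), array([20.3, 15.8]), 7.1) -388.0002
scene9 [358 214  24  32 582] 0.1187 [0.5951 0.1198 0.1171] [0.5954 0.1197 0.1176]
scene9 [269 225  42  37 526] 0.0643 [ 0.4277 -0.0305  0.0618] [ 0.4286 -0.0346  0.0616]
scene9 [338 242  23  27 462] 0.1016 [0.5981 0.0098 0.1001] [0.5988 0.0092 0.1001]
scene9 [321 275  12  14 132] 0.0726 [ 0.5978 -0.0936  0.0703] [ 0.598  -0.0934  0.0692]
bar (array([428., -31.]), array([148.7,  27.4]), 87.3) 0.06131563918445637
foot (array([435.9, -22.8]), array([255.5, 127. ]), 88.9) 0.00622296709588116
side9 [313 172  13  16 170] 0.0719 [ 0.5975 -0.0915  0.0697] [ 0.596  -0.0912  0.069 ]
side9 [275 190  28  33 708] 0.1011 [0.5974 0.012  0.0992] [0.5971 0.0131 0.1002]
side9 [337 211  54  57 961] 0.0638 [ 0.427  -0.0277  0.0612] [ 0.4266 -0.0217  0.0611]
side9 [ 237  218   35   42 1093] 0.1184 [0.5945 0.1234 0.1165] [0.5933 0.1244 0.1175]
side9 [154 243  22  27 345] 0.105 [0.6975 0.2604 0.1037] [0.698  0.2628 0.1035]
side9 [235 375  18  20 278] 0.0597 [0.4149 0.3463 0.0571] [0.4146 0.3465 0.0573]
bar (array([427.2, -27.8]), array([148.7,  26.1]), 87.6) 0.06092953895785097
foot (array([430.4, -13.8]), array([292.1,  86.8]), 74.8) 0.006240270804087289
```

View pics/w17.png

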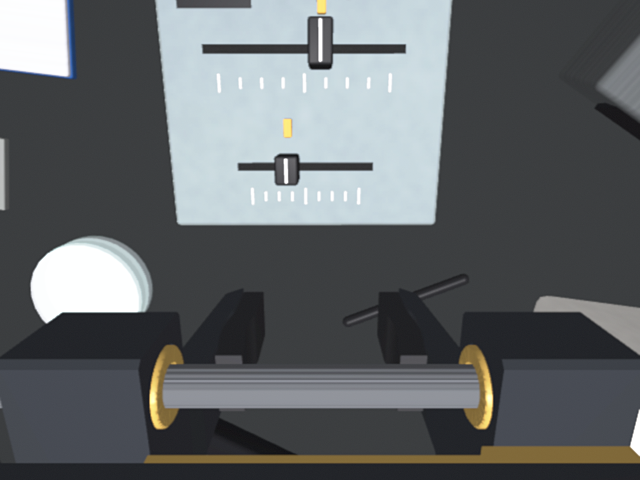

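```bash
python3 -c "
from workcell import env
print(env.hand_in())"
```

```text
the job is handed in; nothing more can be done
None
```

The job is handed in at about 42 s of the 208 s allowed. Three bottles were present (a, b and d) and all stand on the plate. Each cap was read in height order at about 10 cm. The thermometer is back on its rest, the stirrer fader is within 0.2 mm of its marker and the heat fader about 1 mm from its own.

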